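# Change over the carton rack: clear, load, lock and aim its sensor

## Task

Clear the round white set-up dummies out of the white rack into the shallow grey tray, put every small kraft carton lying on the table into the rack, one to a bay, flat on the rack's floor with its long side across the row, and then swing the keeper bar over them fully shut until it snaps into its catch. Also screw the head of the light sensor down (clockwise from above) by its round black cap (less than one turn) until its lens looks straight at the middle of the round reflector on the side of the rack. Leave the other things on the table where they are.

Things in the scene. Friction and masses are not known exactly. Their poses are not given: they have to be found in the camera images.
- rack: fixed white rack, four bays in a row along its x, origin under the row's centre at table height. Bay centres x = -78, -26, 26, 78 mm, y = 0; floor 6 mm up; bays 49 mm wide (x) between partitions 26 mm high, 66 mm long (y) between lips 16 mm high. Pivot post at x = -130, catch post (76 mm high) at x = 137. Reflector bracket at y = -88 mm, top 82 mm high; bar opens to +y.
- reflector (a point): centre of the face of the round reflector (radius 20 mm) that stands on the rack's -y side, 62 mm above the table, facing the rack's -y.
- keeper_hinge (a point): point on the vertical hinge axis of the keeper bar at mid-thickness of the bar, 63 mm above the table; axes as the rack's (fixed).
- keeper (a joint): angle of the keeper bar about its vertical hinge, rad: 0 = fully shut, lying along the rack's +x over the bays; grows as it swings anticlockwise from above, to the rack's +y side, up to 1.75. Starts open at 1.25 to 1.65. Stays where it is left, takes 1 to 2 N at the knob; from 0.1 to 0.03 its tip rides over a sprung ball (about 6 N at the knob), which then holds it against a stop at 0.
- keeper_knob (a point): middle of the keeper bar's upright round black knob (diameter 20 mm, 68 to 100 mm above the table, point at 84), 160 mm from the hinge axis; its x runs along the bar away from the hinge. Aluminium bar 268 mm long, 14 mm wide, 58 to 68 mm above the table; cartons in bays reach 51 mm.
- sensor_base: fixed round foot (radius 40 mm, 10 mm high) with an upright threaded stub (radius 11 mm), on whose axis the sensor head turns. Origin at the centre of the foot's underside.
- sensor_head (a joint): turn of the sensor head on its thread, rad, grows clockwise seen from above (screwing down); at 0 the lens looks along +y of sensor_base. Range -4.2 to 1.5, starts between -3.9 and -2.6; 1.5 to 5 rad clockwise bring it to the reflector. Sinks 0.64 mm per rad. No stop marks the place; friction 0.08 N m holds it where left.
- lens (a point): centre of the round black lens nose's front (radius 15 mm, 34 mm from the axis of the head), about 63 mm above the table; its x axis points out of the lens, z up. The head is a grey box 44 x 44 mm, from 46 to 84 mm above the table, with a small visor over the lens.
- cap_top (a point): centre of the top of the sensor head's round black ribbed cap (radius 21 mm, 34 mm tall, on top of the grey box), about 118 mm above the table, on the axis; axes as those of the lens.
- carton0: filled kraft carton, a plain cuboid block 56 (its x) x 40 (its y) x 45 mm tall, about 120 g, standing on the table (in the start with its 56 mm side roughly along world x); origin at the centre of the block. May be absent. It fits a bay with its 56 mm side across the row, any side up.
- carton1: filled kraft carton, a plain cuboid block 56 (its x) x 40 (its y) x 45 mm tall, about 120 g, standing on the table (in the start with its 56 mm side roughly along world x); origin at the centre of the block. May be absent. It fits a bay with its 56 mm side across the row, any side up.
- carton2: filled kraft carton, a plain cuboid block 56 (its x) x 40 (its y) x 45 mm tall, about 120 g, standing on the table (in the start with its 56 mm side roughly along world x); origin at the centre of the block. May be absent. It fits a bay with its 56 mm side across the row, any side up.
- carton3: filled kraft carton, a plain cuboid block 56 (its x) x 40 (its y) x 45 mm tall, about 120 g, standing on the table (in the start with its 56 mm side roughly along world x); origin at the centre of the block. May be absent. It fits a bay with its 56 mm side across the row, any side up.
- tray: fixed shallow grey tray 120 (x) x 130 (y) mm, walls 3 mm thick and 25 mm high, floor about 3 mm thick; origin under its centre at table height.
- dummy0: round white plastic set-up dummy, a cylinder of diameter 38 mm, 56 mm tall, about 80 g, standing in a bay of the rack at the start; origin at the centre of its underside. May be absent. It may end up standing or lying in the tray.
- dummy1: round white plastic set-up dummy, a cylinder of diameter 38 mm, 56 mm tall, about 80 g, standing in a bay of the rack at the start; origin at the centre of its underside. May be absent. It may end up standing or lying in the tray.
- dummy2: round white plastic set-up dummy, a cylinder of diameter 38 mm, 56 mm tall, about 80 g, standing in a bay of the rack at the start; origin at the centre of its underside. May be absent. It may end up standing or lying in the tray.
- dummy3: round white plastic set-up dummy, a cylinder of diameter 38 mm, 56 mm tall, about 80 g, standing in a bay of the rack at the start; origin at the centre of its underside. May be absent. It may end up standing or lying in the tray.
- label_roll: bystander: roll of labels, 76 mm across, 40 mm tall; origin under its centre.
- choc_bar: bystander: wrapped chocolate bar lying flat, 130 x 58 x 10 mm; origin under its centre.
- marker: bystander: marker pen lying flat, 130 mm long, 17 mm thick.
- scraper: bystander: spatula lying flat at the left.
- cup: bystander: white plastic cup, 72 mm across, 90 mm tall.

How it is judged:
By the outcome, as a careful person would: the job done as asked, in the order asked, and still so for the second after the job is handed in, with the robot touching nothing.
Of carton0, carton1, carton2, carton3 only 3 to 4 are there at a start; the rules pass over those that are not, and their reading is None.
Of dummy0, dummy1, dummy2, dummy3 only 1 to 2 are there at a start; the rules pass over those that are not, and their reading is None.
At some moment in a run one of carton0, carton1, carton2, carton3 may be knocked a few centimetres aside while the robot is not near it.
Once in a run the grip may slacken for a moment while it holds something.
It also fails if it takes over 210 s, if anything falls off the work surface, if the arm or the gripper's body presses on something with over 40 N, if the wrist force passes 120 N, or if a joint passes its speed limit or range.

## Robot

A 6-joint arm with a two-finger parallel gripper is mounted at the origin on the work surface. World frame = base frame: x ahead of the robot, y to its left, z up, the work surface at z = 0. Lengths are in m, angles in rad, forces in N, time in s.
With the tool pointing down it reaches from about 0.35 to 0.85 m from the base axis. Payload 8.1 kg.
Tool frame: the origin (TCP) lies between the finger pads; the fingertips stand nose_length ahead of it and the grasp point (between the pads) lies 2 mm behind it (nose_length is the distance from the TCP to the fingertips, in m); z points along the fingers, x is the direction in which the jaws open and shut, and the axes are right-handed (so a half turn about z gives the same grasp; the last joint's range is limited). The gripper opens to 93 mm and grips with 3 to 60 N. Pads are 15 mm wide; open, the fingers measure 128 mm over their backs; the gripper's body (75 mm by 188 mm) begins 65 mm behind the grasp point.
Start: joints at [-1.321, 0.13, 1.488, -0, 1.523, -0.085], TCP at [0.197, -0.567, 0.236] pointing down, gripper open.
Joint ranges: [-2.96, 2.96], [-0.89, 2.26], [0.02, 2.5], [-1.34, 4.48], [0, 2.73], [-2.66, 2.66]. Speed limits (rad/s): [2.39, 2.39, 2.79, 3.14, 3.14, 3.14].

## Interface

Orientations are given as a rotation vector (axis times angle).
In Python, from plant import * gives the robot as it stands.
- The arm moves only by the tool carry_out, never from a script. Its argument "steps" is a list of rows, each an object with "xyz": the shift along the world's x, y, z in cm, a list of three; "rot": the turn, a rotation vector about the world's x, y, z in degrees, a list of three. In form: [{"xyz": [tx, ty, tz], "rot": [rx, ry, rz]}, ...]. A call has 1 to 10 rows; each row is the pose to reach, as a shift and turn from the pose commanded when the call began; what a row does not reach only later rows make up. A row lasts 1/10 s, in which the tool goes at most 50 mm and 8.59 degrees, less where a joint would pass 70% of its speed; a pose out of reach is approached as far as the arm can. A call with a gripper value outside its range is refused whole. "grip" is the opening, from 0 (shut) to 1 (fully open), set as the call begins (left out, the last holds). The fingers move at their own pace and stop on an object; "force" is the grip in N (left out, the last holds). Time passes only in rows, so rows that repeat a pose let the fingers close. It gives the time, the measured TCP pose, the force and the opening at its end, in the units of the state.
- read_state(): the state, without advancing time (a new reading comes with each control period).
- read_camera(name): name is "scene" or "top" or "wrist"; returns the picture (480x640x3 uint8, red, green, blue); there is no depth.
- calibration(name): a dict with "fov_y" (degrees; the focal length in pixels is half the picture's height over the tangent of half this angle, whatever the lens; pixels are square), "cx", "cy" (the principal point, pixels), "xyz" and "attitude" of the camera in the world. Camera axes: x right, y down, z forward; pixel columns grow to the right and rows downward; lengths in m; the calibration is good to about 2 mm. A picture is of the moment at which its call begins: read the wrist's pose just before it. calibration takes no time and is no camera call; for the wrist camera it gives the pose at the moment of the call.
- close_job(): hands the job in, once; it reports no verdict.
The state is a dict: "t": time; "q": joint angles; "dq": joint speeds; "joint_torque": joint torques, N m; "tool_pos": TCP position; "orientation": TCP orientation; "force": force on the tool from outside, world axes, zero at the start; "wrist_torque": the same for the moment, N m; "opening": finger opening in m.
Only numpy, scipy, OpenCV 4.12 (cv2) and the standard library are available. Lean on these libraries where they do the work, as an engineer would, in place of code of your own. Each camera call takes 0.05 s, during which the arm holds its last target.

## Working session

There is one attempt and no reset: what is moved stays moved. The work goes in short steps, Python scripts to look and compute and a tool call to move; the robot and the scene stay as the last step left them, time stands still between calls to the robot, and variables do not carry over. Pictures are saved under pics/ and viewed, and the job is handed in when it is done.

Besides the shell and the picture viewer there is one more tool, called after ">>>" by a JSON object that holds its "api" and its "payload". carry_out: Moves the arm, as the interface text tells. Its arguments: {"type":"object","properties":{"steps":{"type":"array","items":{"type":"object","properties":{"xyz":{"type":"array","items":{"type":"number"}},"rot":{"type":"array","items":{"type":"number"}}}}},"grip":{"type":"number"},"force":{"type":"number"}},"required":["steps"]}

```bash
ls; mkdir -p pics
python3 - <<'E'
from plant import *
import cv2
s=read_state();print(s)
for n in ["scene","top","wrist"]:
    print(n,calibration(n))
    cv2.imwrite(f"pics/{n}0.png",read_camera(n)[:,:,::-1])
E
```

```text
pics
{'t': 0.0, 'q': array([-1.32139193e+00,  1.31176314e-01,  1.48927460e+00, -4.05881370e-05,
        1.52303472e+00, -8.53836608e-02]), 'dq': array([ 0.00019632,  0.00027853, -0.0005805 ,  0.0016597 , -0.00047007,
        0.00065365]), 'joint_torque': array([-9.65922118e-04, -5.59850299e+01, -4.91752017e+01,  7.65604503e-02,
        3.58044798e-02, -1.82533568e-04]), 'tool_pos': array([ 0.19702063, -0.56614328,  0.23458097]), 'orientation': array([-2.55954107e+00,  1.81957446e+00,  2.30804944e-03]), 'force': array([ 0.11932424, -0.93945123, -0.81209221]), 'wrist_torque': array([ 0.00756246, -0.0372459 ,  0.03761637]), 'opening': 0.09306427767981054}
scene {'fov_y': 43.884873201929096, 'cx': 317.4297339939363, 'cy': 233.57903986238455, 'xyz': array([1.29610019, 0.33094673, 1.20919472]), 'attitude': array([-1.59356083, -2.19329569,  0.67482621])}
top {'fov_y': 51.98419066278609, 'cx': 316.9598811423581, 'cy': 233.09368749231663, 'xyz': array([0.37741698, 0.0942463 , 1.26670047]), 'attitude': array([-2.13071936,  2.14271859, -0.18236783])}
wrist {'fov_y': 70.7740594633842, 'cx': 321.59082305951995, 'cy': 239.8685398788989, 'xyz': array([ 0.26439226, -0.54302715,  0.38425401]), 'attitude': array([ 2.3797834 , -1.69177006, -0.22554721])}
```

View pics/scene0.png

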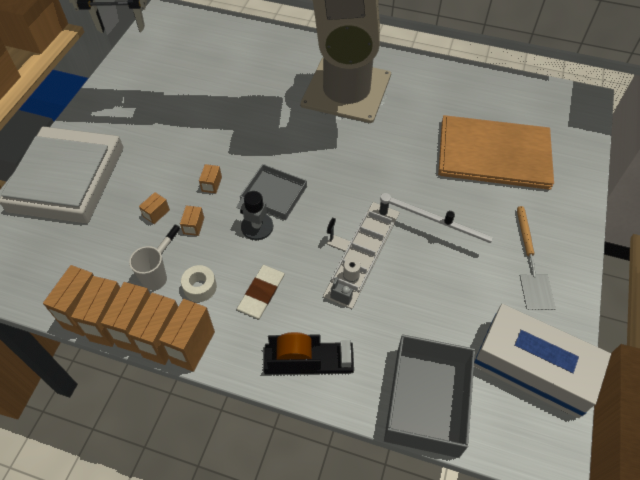

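View pics/top0.png

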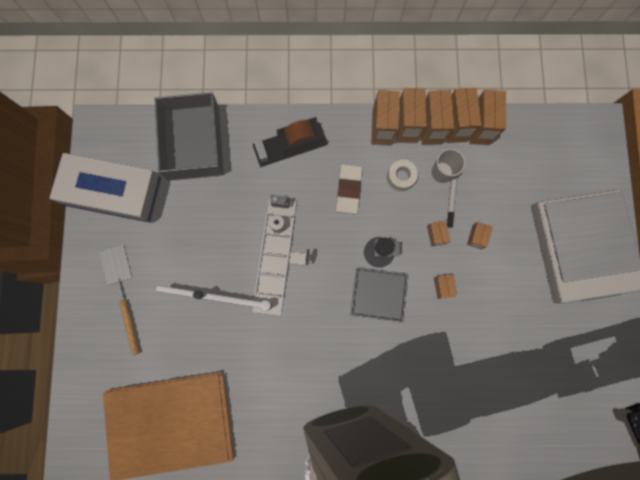

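View pics/wrist0.png

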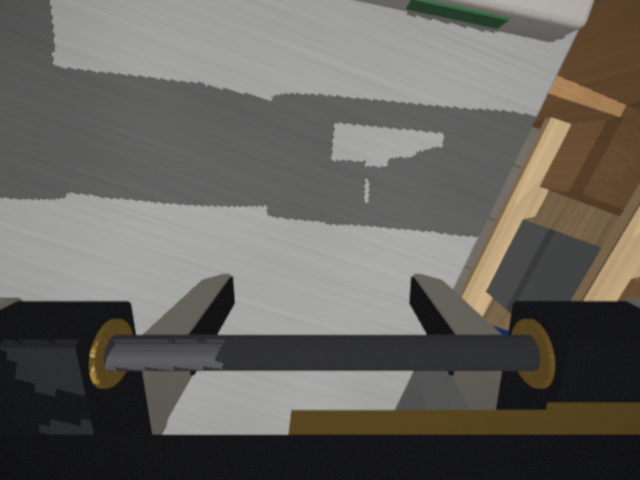

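```bash
cat > h.py <<'E'
import numpy as np, cv2
from scipy.spatial.transform import Rotation as R
from plant import *
def cam(n):
    c=calibration(n); f=240/np.tan(np.radians(c['fov_y']/2)); return f,c['cx'],c['cy'],np.array(c['xyz']),R.from_rotvec(c['attitude']).as_matrix()
def ray(C,u,v):
    f,cx,cy,p,M=C; return p, M@np.array([(u-cx)/f,(v-cy)/f,1.])
def onz(C,u,v,z):
    p,d=ray(C,u,v); return p+d*(z-p[2])/d[2]
def proj(C,P):
    f,cx,cy,p,M=C; q=M.T@(np.array(P)-p); return np.array([cx+f*q[0]/q[2],cy+f*q[1]/q[2]])
def crop(img,x0,y0,x1,y1,k,name):
    cv2.imwrite(name,cv2.resize(img[y0:y1,x0:x1],None,fx=k,fy=k,interpolation=cv2.INTER_CUBIC))
def tri(C1,u1,C2,u2):
    p,d=ray(C1,*u1);q,e=ray(C2,*u2)
    A=np.stack([d,-e],1);s=np.linalg.lstsq(A,q-p,rcond=None)[0]
    a=p+d*s[0];b=q+e*s[1]; return (a+b)/2,np.linalg.norm(a-b)
E
python3 - <<'E'
from h import *
t=cv2.imread('pics/top0.png');s=cv2.imread('pics/scene0.png')
crop(t,240,180,340,330,4,'pics/t1.png');crop(t,340,200,500,330,5,'pics/t2.png')
crop(s,310,180,500,310,4,'pics/s1.png');crop(s,130,150,320,250,4,'pics/s2.png')
E
```

```text
(no output)
```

View pics/t1.png

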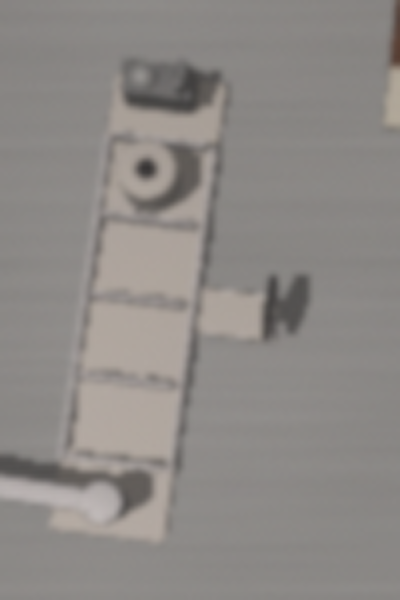

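View pics/t2.png

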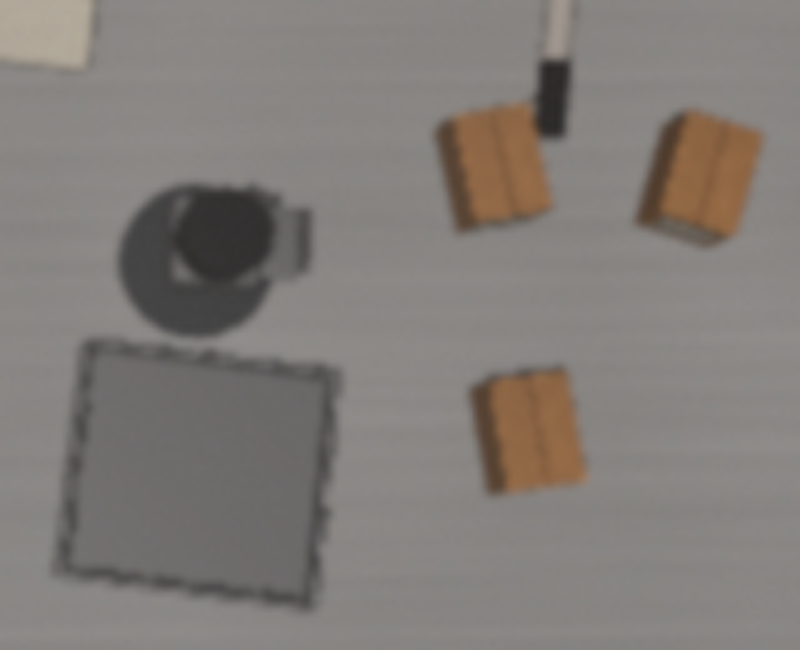

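View pics/s1.png

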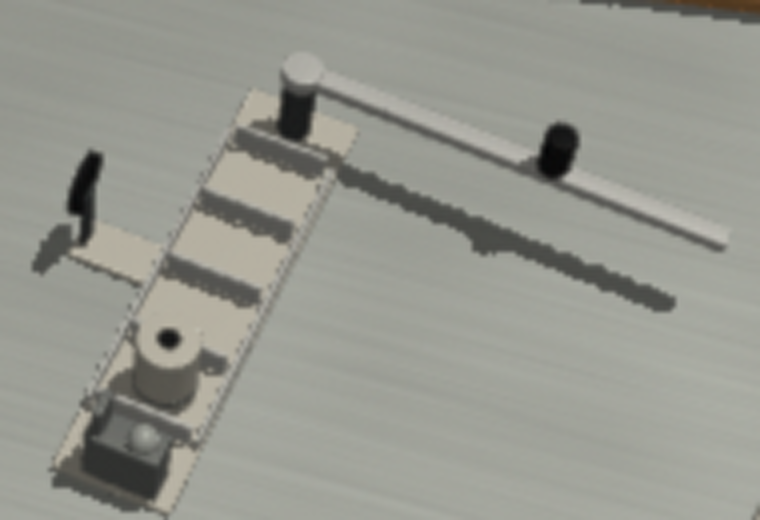

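View pics/s2.png

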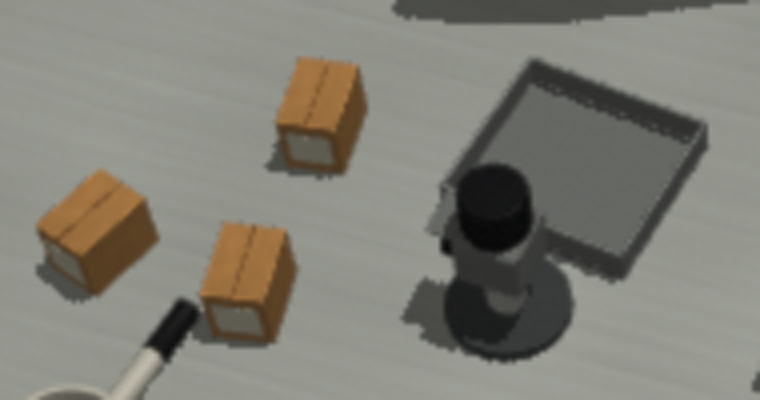

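Run:
```python
from h import *
T=cam('top');S=cam('scene')
def t1(x,y,z):return onz(T,240+x/4-.4,180+y/4-.4,z)
def t2(x,y,z):return onz(T,340+x/5-.4,200+y/5-.4,z)
a=t1(163,541,.006);b=t1(228,88,.006);c=t1(50,527,.006);d=t1(115,82,.006)
for p in (a,b,c,d):print('plate',p)
h=t1(105,500,.072);print('hinge',h)
ph,e=tri(T,(240+105/4-.4,180+500/4-.4),S,(310+302/4-.4,180+68/4-.4));print('hinge tri',ph,e)
ax=(b-a)[:2]+(d-c)[:2];yaw=np.arctan2(ax[1],ax[0]);print('yaw deg',np.degrees(yaw))
u=np.array([np.cos(yaw),np.sin(yaw)]);print('rack origin',h[:2]+.13*u)
print('dummy',t1(147,168,.062), 'refl',t1(272,308,.03))
p,e=tri(T,(198.5,294),S,(310+563/4,180+135/4));print('knob tri',p,e, )
for n,q in dict(A=[(442,128),(532,102),(552,207),(458,231)]).items(): pass
# cartons top faces z=.045
img=cv2.imread('pics/top0.png');hsv=cv2.cvtColor(img,cv2.COLOR_BGR2HSV)
m=cv2.inRange(hsv,(5,120,120),(20,255,255));m[:200]=0;m[320:]=0;m[:,:400]=0;m[:,520:]=0
cs,_=cv2.findContours(m,cv2.RETR_EXTERNAL,cv2.CHAIN_APPROX_NONE)
for c in cs:
    if cv2.contourArea(c)<80: continue
    P=np.array([onz(T,*q[0],.045)[:2] for q in c],np.float32)
    print('carton',cv2.minAreaRect(P))
for n,q in dict(tl=(90,345),tr=(338,370),bl=(57,572),br=(312,605)).items():print(n,t2(*q,.025))
p,e=tri(T,(340+224/5-.4,200+236/5-.4),S,(130+494/4-.4,150+190/4-.4));print('cap',p,e)
print('foot',t2(195,260,.01))
```

```text
plate [0.37976982 0.18192193 0.006     ]
plate [0.67275045 0.14114893 0.006     ]
plate [0.38892262 0.25337895 0.006     ]
plate [0.67716072 0.21530635 0.006     ]
hinge [0.40413688 0.2122978  0.072     ]
hinge tri [0.40412744 0.21322769 0.06729714] 0.000954311116265757
yaw deg -7.725337876042972
rack origin [0.53295698 0.19482262]
dummy [0.60883413 0.18944282 0.062     ] refl [0.52453448 0.11233481 0.03      ]
knob tri [0.42882879 0.37133058 0.09585235] 0.004370763092650364
carton ((0.44871750473976135, -0.23140719532966614), (0.05081040784716606, 0.03720903396606445), 6.868735313415527)
carton ((0.5765411853790283, -0.3256629705429077), (0.03654370456933975, 0.05253129079937935), 70.87841796875)
carton ((0.582660436630249, -0.2209721952676773), (0.05018084496259689, 0.03814154863357544), 9.899836540222168)
tl [ 0.49392224 -0.01389498  0.025     ]
tr [ 0.48057868 -0.13890989  0.025     ]
bl [0.38078011 0.00476017 0.025     ]
br [ 0.36384491 -0.12174208  0.025     ]
cap [ 0.53697688 -0.07123275  0.11479913] 0.0016426504710493751
foot [ 0.53885638 -0.07012261  0.01      ]
```

>>> {"api": "carry_out", "payload": {"steps": [{"xyz": [4, 7.5, 0], "rot": [0, 0, 15]}, {"xyz": [8, 15, 0], "rot": [0, 0, 23]}, {"xyz": [12, 22, 0], "rot": [0, 0, 31]}, {"xyz": [16, 29, 0], "rot": [0, 0, 39]}, {"xyz": [20, 36, 0], "rot": [0, 0, 47]}, {"xyz": [23, 43, 0], "rot": [0, 0, 55]}, {"xyz": [27, 50, 0], "rot": [0, 0, 63]}, {"xyz": [31, 57, 0], "rot": [0, 0, 71]}, {"xyz": [35, 64, 0], "rot": [0, 0, 79]}, {"xyz": [39, 71, 0], "rot": [0, 0, 87]}]}}

```text
t: 1.15
tool_pos: [0.437, -0.1257, 0.2357]
orientation: [3.113, 0.423, 0.001]
force: [0.9, -0.3, -0.2]
opening: 0.0931
```

>>> {"api": "carry_out", "payload": {"steps": [{"xyz": [2.3, 4.1, 0], "rot": [0, 0, 8]}, {"xyz": [2.3, 4.1, 0], "rot": [0, 0, 16]}, {"xyz": [2.3, 4.1, 0], "rot": [0, 0, 24]}, {"xyz": [2.3, 4.1, 0], "rot": [0, 0, 32]}, {"xyz": [2.3, 4.1, 0], "rot": [0, 0, 40]}, {"xyz": [2.3, 4.1, 0], "rot": [0, 0, 48]}, {"xyz": [2.3, 4.1, 0], "rot": [0, 0, 56]}, {"xyz": [2.3, 4.1, 0], "rot": [0, 0, 66]}, {"xyz": [2.3, 4.1, 0], "rot": [0, 0, 66]}, {"xyz": [2.3, 4.1, 0], "rot": [0, 0, 66]}]}}

```text
t: 2.15
tool_pos: [0.4594, -0.0867, 0.2355]
orientation: [-2.389, -2.039, 0.0]
force: [0.4, 0.4, -0.3]
opening: 0.0927
```

>>> {"api": "carry_out", "payload": {"steps": [{"xyz": [3, 5.5, 0], "rot": [0, 0, 1]}, {"xyz": [6, 11, 0], "rot": [0, 0, 1]}, {"xyz": [9, 16, 0], "rot": [0, 0, 1]}, {"xyz": [12, 21, 0], "rot": [0, 0, 1]}, {"xyz": [15, 27, 0], "rot": [0, 0, 1]}, {"xyz": [15, 27, 0], "rot": [0, 0, 1]}, {"xyz": [15, 27, 0], "rot": [0, 0, 1]}, {"xyz": [15, 27, 0], "rot": [0, 0, 1]}]}}

```text
t: 2.95
tool_pos: [0.6095, 0.1848, 0.2345]
orientation: [-2.368, -2.063, 0.002]
force: [-0.2, -1.1, -0.2]
opening: 0.093
```

Run:
```python
from h import *
s=read_state();print(s['t'],s['tool_pos'],s['orientation'],s['q'])
W=cam('wrist');print(W)
cv2.imwrite('pics/w1.png',read_camera('wrist')[:,:,::-1])
```

```text
2.95 [0.60946015 0.18482126 0.23451308] [-2.36844137e+00 -2.06280207e+00  2.27992374e-03] [ 2.13965580e-01  2.31571473e-01  1.37685864e+00 -1.12904797e-05
  1.53481300e+00 -1.21910104e+00]
(np.float64(337.8747634071415), 321.59082305951995, 239.8685398788989, array([0.53785127, 0.1945512 , 0.3842011 ]), array([[ 1.37478051e-01,  9.56916041e-01,  2.55756674e-01],
       [ 9.90504595e-01, -1.32644608e-01, -3.61393828e-02],
       [-6.57611285e-04,  2.58296533e-01, -9.66065458e-01]]))
```

View pics/w1.png

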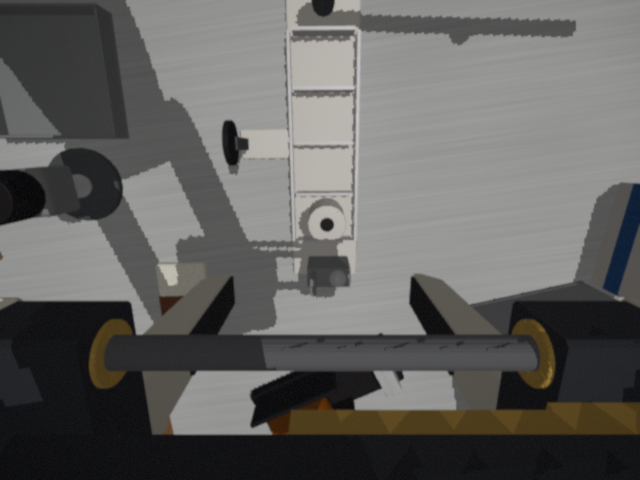

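Run:
```python
from h import *
t=cv2.imread('pics/w1.png')
crop(t,220,0,380,150,4,'pics/w1a.png');crop(t,220,130,380,290,4,'pics/w1b.png')
```

```text
(no output)
```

View pics/w1a.png

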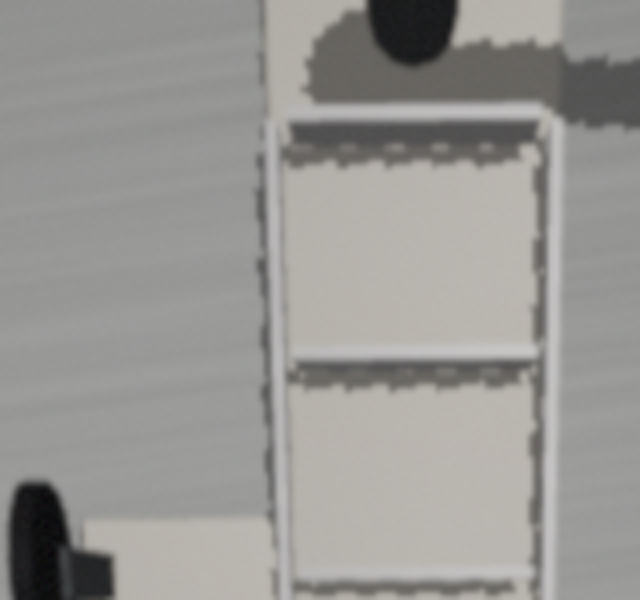

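View pics/w1b.png

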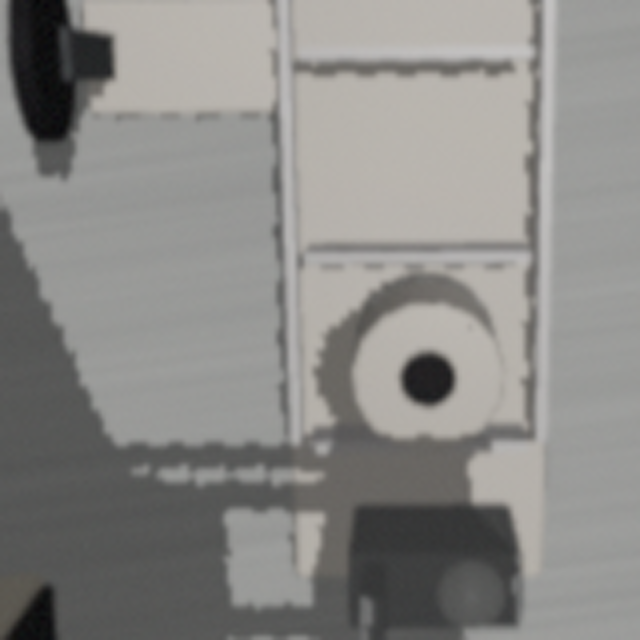

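Run:
```python
from h import *
W=cam('wrist')
A=lambda x,y:(220+x/4-.4,0+y/4-.4)
B=lambda x,y:(220+x/4-.4,130+y/4-.4)
src=[];dst=[]
for xr,px in [(-.052,[A(292,353),A(540,353)]),(0,[A(294,577),A(540,577)]),(0,[B(296,54),B(535,54)]),(.052,[B(305,258),B(530,258)])]:
    for yr,p in zip((-.033,.033),px):
        src.append((xr,yr));dst.append(onz(W,*p,.026)[:2])
# lips centre line z=.016
for p in (A(275,200),A(283,520),B(285,60),B(293,420)):print('lip L',onz(W,*p,.016))
for p in (A(554,200),A(549,520),B(547,60),B(543,420)):print('lip R',onz(W,*p,.016))
src=np.array(src);dst=np.array(dst);print(dst)
a=src-src.mean(0);b=dst-dst.mean(0)
th=np.arctan2((a[:,0]*b[:,1]-a[:,1]*b[:,0]).sum(),(a*b).sum())
M=np.array([[np.cos(th),-np.sin(th)],[np.sin(th),np.cos(th)]])
o=dst.mean(0)-M@src.mean(0);print('yaw',np.degrees(th),'o',o);print((dst-src@M.T-o)*1e3)
for x in(-.078,-.026,.026,.078,-.13,.137):print(x,o+M@[x,0])
print('dummy top hole',onz(W,*B(428,378),.062))
print('refl',o+M@[0,-.088])
```

```text
lip L [0.43933597 0.17362748 0.016     ]
lip L [0.51339044 0.16346872 0.016     ]
lip L [0.52826586 0.16156062 0.016     ]
lip L [0.62475948 0.14804924 0.016     ]
lip R [0.44881414 0.24141604 0.016     ]
lip R [0.52294045 0.23186889 0.016     ]
lip R [0.53777356 0.2296773  0.016     ]
lip R [0.63445832 0.21766528 0.016     ]
[[0.47587809 0.17277217]
 [0.48429082 0.23298054]
 [0.52810879 0.16481402]
 [0.53678898 0.22700122]
 [0.52745231 0.1654371 ]
 [0.53588098 0.2258215 ]
 [0.57912228 0.15950962]
 [0.58735842 0.21857519]]
yaw -7.769654397558979 o [0.53186008 0.19586392]
[[ 1.92328553e-03  2.57536953e+00]
 [-5.07941900e-01 -2.61034749e+00]
 [ 7.10000886e-01  1.64714605e+00]
 [ 4.67598384e-01 -1.55974463e+00]
 [ 5.35213517e-02  2.27022449e+00]
 [-4.40396924e-01 -2.73946781e+00]
 [ 2.00871464e-01  3.37266936e+00]
 [-4.85576547e-01 -2.95584950e+00]]
-0.078 [0.45457616 0.20640881]
-0.026 [0.50609878 0.19937888]
0.026 [0.55762139 0.19234896]
0.078 [0.60914401 0.18531904]
-0.13 [0.40305354 0.21343873]
0.137 [0.66760237 0.17734278]
dummy top hole [0.60799369 0.18801019 0.062     ]
refl [0.51996329 0.1086718 ]
```

Run:
```python
import plant
print([x for x in dir(plant) if not x.startswith('__')])
print(getattr(plant,'nose_length',None))
```

```text
['IKError', 'calibration', 'close_job', 'nose_length', 'read_camera', 'read_state']
0.017
```

>>> {"api": "carry_out", "payload": {"steps": [{"xyz": [0, 0.2, -4]}, {"xyz": [0, 0.2, -8]}, {"xyz": [0, 0.2, -12]}, {"xyz": [-0.1, 0.2, -16]}, {"xyz": [-0.1, 0.2, -18]}, {"xyz": [-0.1, 0.2, -18.8]}, {"xyz": [-0.1, 0.2, -18.8]}]}}

```text
validation failed for argument at $.st...
```

>>> {"api": "carry_out", "payload": {"steps": [{"xyz": [0, 0, 0]}, {"xyz": [0, 0, 0]}, {"xyz": [0, 0, 0]}, {"xyz": [0, 0, 0]}, {"xyz": [0, 0, 0]}, {"xyz": [0, 0, 0]}, {"xyz": [0, 0, 0]}], "grip": 0.2, "force": 25}}

```text
validation failed for argument at $.st...
```

>>> {"api": "carry_out", "payload": {"steps": [{"xyz": [0, 0.2, -4], "rot": [0, 0, 0]}, {"xyz": [0, 0.2, -8], "rot": [0, 0, 0]}, {"xyz": [0, 0.2, -12], "rot": [0, 0, 0]}, {"xyz": [-0.1, 0.2, -16], "rot": [0, 0, 0]}, {"xyz": [-0.1, 0.2, -18], "rot": [0, 0, 0]}, {"xyz": [-0.1, 0.2, -18.8], "rot": [0, 0, 0]}, {"xyz": [-0.1, 0.2, -18.8], "rot": [0, 0, 0]}]}}

```text
t: 3.7
tool_pos: [0.6078, 0.1837, 0.0471]
orientation: [-2.371, -2.061, 0.002]
force: [0.5, -0.5, 0.0]
opening: 0.0928
```

>>> {"api": "carry_out", "payload": {"steps": [{"xyz": [0, 0, 0], "rot": [0, 0, 0]}, {"xyz": [0, 0, 0], "rot": [0, 0, 0]}, {"xyz": [0, 0, 0], "rot": [0, 0, 0]}, {"xyz": [0, 0, 0], "rot": [0, 0, 0]}, {"xyz": [0, 0, 0], "rot": [0, 0, 0]}, {"xyz": [0, 0, 0], "rot": [0, 0, 0]}, {"xyz": [0, 0, 0], "rot": [0, 0, 0]}], "grip": 0.2, "force": 25}}

```text
t: 4.4
tool_pos: [0.6085, 0.1855, 0.0477]
orientation: [-2.368, -2.064, -0.0]
force: [0.0, 1.0, 1.3]
opening: 0.0417
```

>>> {"api": "carry_out", "payload": {"steps": [{"xyz": [0, 0, 0], "rot": [0, 0, 0]}, {"xyz": [0, 0, 0], "rot": [0, 0, 0]}, {"xyz": [0, 0, 0], "rot": [0, 0, 0]}, {"xyz": [0, 0, 0], "rot": [0, 0, 0]}]}}

```text
t: 4.8
tool_pos: [0.6086, 0.1853, 0.0477]
orientation: [-2.369, -2.064, -0.0]
force: [-0.1, 0.4, 0.2]
opening: 0.0379
```

>>> {"api": "carry_out", "payload": {"steps": [{"xyz": [0, 0, 3], "rot": [0, 0, 0]}, {"xyz": [0, 0, 7], "rot": [0, 0, 0]}, {"xyz": [0, 0, 11], "rot": [0, 0, 0]}, {"xyz": [0, 0, 15.5], "rot": [0, 0, 0]}, {"xyz": [-2, -3, 16], "rot": [0, 0, 0]}, {"xyz": [-5, -7, 16], "rot": [0, 0, 0]}, {"xyz": [-7.5, -10.5, 16], "rot": [0, 0, 0]}, {"xyz": [-10, -14, 16], "rot": [0, 0, 0]}, {"xyz": [-12, -17.5, 16], "rot": [0, 0, 0]}, {"xyz": [-14.5, -21, 16], "rot": [0, 0, 0]}]}}

```text
t: 5.8
tool_pos: [0.4624, -0.026, 0.2075]
orientation: [2.368, 2.064, -0.0]
force: [0.2, -0.4, -0.2]
opening: 0.0374
```

>>> {"api": "carry_out", "payload": {"steps": [{"xyz": [-2, -2.5, 0], "rot": [0, 0, 0]}, {"xyz": [-3.4, -4.2, 0], "rot": [0, 0, 0]}, {"xyz": [-3.4, -4.2, -3], "rot": [0, 0, 0]}, {"xyz": [-3.4, -4.2, -7], "rot": [0, 0, 0]}, {"xyz": [-3.4, -4.2, -11], "rot": [0, 0, 0]}, {"xyz": [-3.4, -4.2, -14], "rot": [0, 0, 0]}, {"xyz": [-3.4, -4.2, -15.5], "rot": [0, 0, 0]}, {"xyz": [-3.4, -4.2, -15.5], "rot": [0, 0, 0]}]}}

```text
t: 6.6
tool_pos: [0.4269, -0.0662, 0.0498]
orientation: [-2.365, -2.06, 0.005]
force: [0.0, -0.5, -1.1]
opening: 0.0378
```

>>> {"api": "carry_out", "payload": {"steps": [{"xyz": [0, 0, -0.3], "rot": [0, 0, 0]}, {"xyz": [0, 0, -0.4], "rot": [0, 0, 0]}, {"xyz": [0, 0, -0.4], "rot": [0, 0, 0]}, {"xyz": [0, 0, -0.4], "rot": [0, 0, 0]}]}}

```text
t: 7.0
tool_pos: [0.4303, -0.0669, 0.0496]
orientation: [2.368, 2.063, 0.001]
force: [-0.1, -0.1, -0.8]
opening: 0.0374
```

>>> {"api": "carry_out", "payload": {"steps": [{"xyz": [0, 0, 0], "rot": [0, 0, 0]}, {"xyz": [0, 0, 0], "rot": [0, 0, 0]}, {"xyz": [0, 0, 0], "rot": [0, 0, 0]}, {"xyz": [0, 0, 0], "rot": [0, 0, 0]}, {"xyz": [0, 0, 0], "rot": [0, 0, 0]}, {"xyz": [0, 0, 3], "rot": [0, 0, 0]}, {"xyz": [0, 0, 7], "rot": [0, 0, 0]}, {"xyz": [0, 0, 11], "rot": [0, 0, 0]}, {"xyz": [0, 0, 15], "rot": [0, 0, 0]}, {"xyz": [0, 0, 15], "rot": [0, 0, 0]}], "grip": 0.65}}

```text
t: 8.0
tool_pos: [0.4328, -0.0676, 0.2052]
orientation: [2.362, 2.058, 0.009]
force: [0.6, 0.6, 0.3]
opening: 0.0609
```

Run:
```python
from h import *
s=read_state();print(s['t'],s['tool_pos'],s['orientation'],s['q'])
t=read_camera('scene')[:,:,::-1];crop(t,120,120,420,320,2.5,'pics/s3.png')
```

```text
8.0 [ 0.43284326 -0.06763087  0.20518021] [2.36213365 2.05803813 0.00891758] [-2.72129068e-01 -3.19309950e-01  1.96516482e+00 -3.63415260e-06
  1.48537540e+00 -1.70554713e+00]
```

View pics/s3.png

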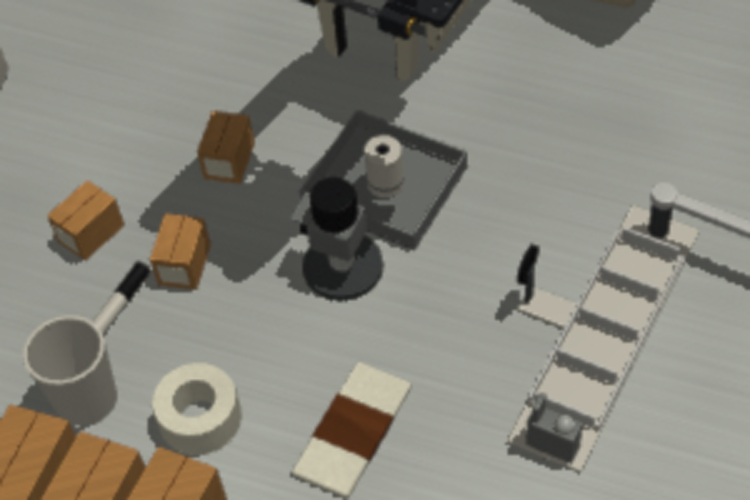

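>>> {"api": "carry_out", "payload": {"steps": [{"xyz": [2, -5, 3], "rot": [0, 0, -8]}, {"xyz": [4, -10, 3], "rot": [0, 0, -16]}, {"xyz": [6, -14, 3], "rot": [0, 0, -24]}, {"xyz": [7, -17, 3], "rot": [0, 0, -32]}, {"xyz": [7, -17, 3], "rot": [0, 0, -40]}, {"xyz": [7, -17, 3], "rot": [0, 0, -48]}, {"xyz": [7, -17, 3], "rot": [0, 0, -56]}, {"xyz": [7, -17, 3], "rot": [0, 0, -64]}, {"xyz": [7, -17, 3], "rot": [0, 0, -75]}, {"xyz": [7, -17, 3], "rot": [0, 0, -75]}], "grip": 1}}

```text
t: 9.05
tool_pos: [0.4988, -0.2363, 0.2265]
orientation: [-3.134, -0.186, 0.004]
force: [0.6, 0.6, 0.2]
opening: 0.0929
```

>>> {"api": "carry_out", "payload": {"steps": [{"xyz": [0, 0, 0], "rot": [0, 0, 0]}, {"xyz": [0, 0, 0], "rot": [0, 0, 0]}]}}

```text
t: 9.25
tool_pos: [0.499, -0.2365, 0.2273]
orientation: [-3.134, -0.198, 0.003]
force: [-0.2, -0.7, 0.0]
opening: 0.093
```

Run:
```python
from h import *
s=read_state();print(s['t'],s['tool_pos'],s['orientation'],s['q'])
cv2.imwrite('pics/w2.png',read_camera('wrist')[:,:,::-1])
```

```text
9.25 [ 0.49903597 -0.23645388  0.22730929] [-3.13425424e+00 -1.97718141e-01  2.58205684e-03] [-5.35328725e-01  7.28060815e-03  1.63218152e+00 -1.13612089e-05
  1.50411288e+00 -6.61326986e-01]
```

View pics/w2.png

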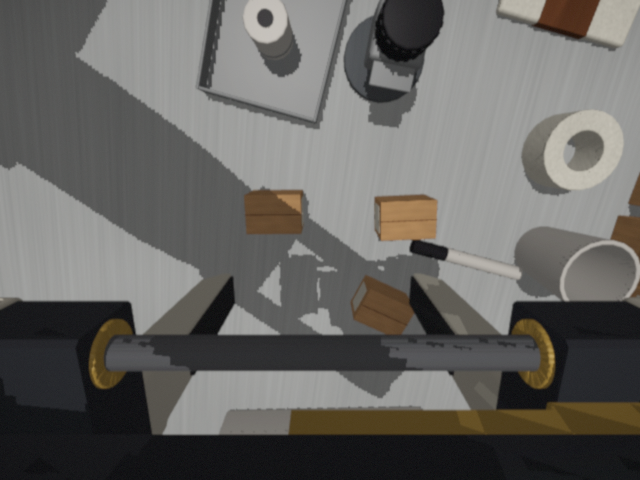

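Run:
```python
from h import *
t=cv2.imread('pics/w2.png')
crop(t,230,170,450,340,3.5,'pics/w2a.png')
```

```text
(no output)
```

View pics/w2a.png

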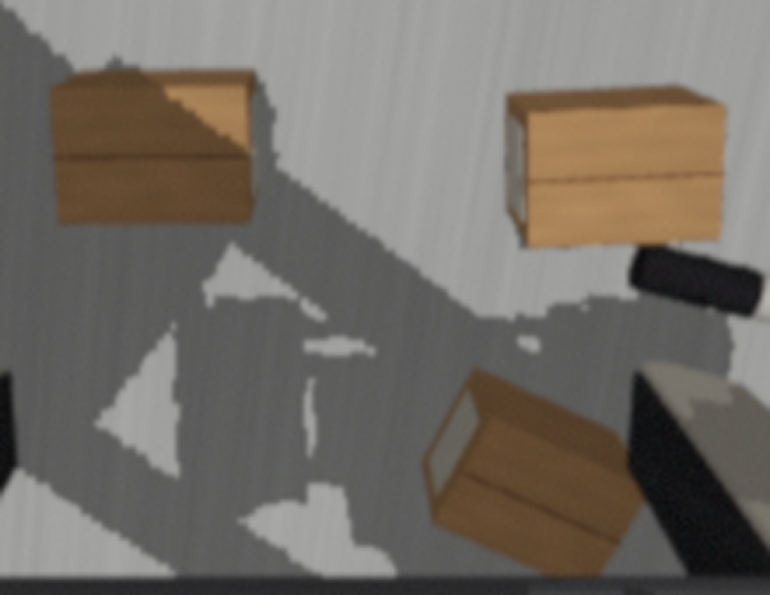

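Run:
```python
from h import *
W=cam('wrist')
for n,q in dict(A=[(50,87),(252,84),(252,222),(58,223)],B=[(525,112),(725,103),(720,240),(525,247)],C=[(482,412),(643,492),(598,577),(435,522)]).items():
    P=np.array([onz(W,230+x/3.5-.4,170+y/3.5-.4,.045)[:2] for x,y in q])
    e=[np.linalg.norm(P[i]-P[(i+1)%4]) for i in range(4)]
    v=P[1]-P[0]+P[2]-P[3]
    print(n,P.mean(0),np.round(np.array(e)*1e3,1),np.degrees(np.arctan2(v[1],v[0])))
    a=P[0]+(P[1]-P[0])*0; print(P)
```

```text
A [ 0.44928967 -0.23338115] [56.8 39.9 56.2 39.3] 7.795427331998296
[[ 0.41886864 -0.21769404]
 [ 0.47506125 -0.20973444]
 [ 0.47945478 -0.24937003]
 [ 0.42377401 -0.25672607]]
B [ 0.58353007 -0.22267282] [56.3 39.9 56.6 39.5] 9.582235425775238
[[ 0.55237793 -0.20790454]
 [ 0.6078113  -0.1983203 ]
 [ 0.61486528 -0.23763626]
 [ 0.55906578 -0.24683018]]
C [ 0.57741563 -0.32654498] [57.  31.7 55.1 39.1] -16.81120039923512
[[ 0.55492949 -0.2994043 ]
 [ 0.60834905 -0.31933913]
 [ 0.6000374  -0.34993152]
 [ 0.54634658 -0.33750498]]
```

>>> {"api": "carry_out", "payload": {"steps": [{"xyz": [-4, 0.3, 0], "rot": [0, 0, 0.6]}, {"xyz": [-5, 0.3, -4], "rot": [0, 0, 0.6]}, {"xyz": [-5, 0.3, -8], "rot": [0, 0, 0.6]}, {"xyz": [-5, 0.3, -12], "rot": [0, 0, 0.6]}, {"xyz": [-5, 0.3, -16], "rot": [0, 0, 0.6]}, {"xyz": [-5, 0.3, -18.5], "rot": [0, 0, 0.6]}, {"xyz": [-5, 0.3, -19.4], "rot": [0, 0, 0.6]}, {"xyz": [-5, 0.3, -19.4], "rot": [0, 0, 0.6]}, {"xyz": [-5, 0.3, -19.4], "rot": [0, 0, 0.6]}]}}

```text
t: 10.2
tool_pos: [0.4505, -0.2343, 0.036]
orientation: [3.133, 0.212, 0.002]
force: [0.8, -0.3, 0.4]
opening: 0.093
```

>>> {"api": "carry_out", "payload": {"steps": [{"xyz": [0, 0, 0], "rot": [0, 0, 0]}, {"xyz": [0, 0, 0], "rot": [0, 0, 0]}, {"xyz": [0, 0, 0], "rot": [0, 0, 0]}, {"xyz": [0, 0, 0], "rot": [0, 0, 0]}, {"xyz": [0, 0, 0], "rot": [0, 0, 0]}, {"xyz": [0, 0, 0], "rot": [0, 0, 0]}, {"xyz": [0, 0, 0], "rot": [0, 0, 0]}], "grip": 0.4, "force": 30}}

```text
t: 10.9
tool_pos: [0.4496, -0.2338, 0.0348]
orientation: [3.134, 0.212, 0.0]
force: [-0.3, 0.4, 2.7]
opening: 0.0559
```

>>> {"api": "carry_out", "payload": {"steps": [{"xyz": [0, 0, 3], "rot": [0, 0, 0]}, {"xyz": [0, 0, 7], "rot": [0, 0, 0]}, {"xyz": [0, 0, 11], "rot": [0, 0, 0]}, {"xyz": [0, 0, 15], "rot": [0, 0, 0]}, {"xyz": [0.5, 1.5, 16.5], "rot": [0, 0, 6]}, {"xyz": [2, 5, 16.5], "rot": [0, 0, 14]}, {"xyz": [4, 10, 16.5], "rot": [0, 0, 22]}, {"xyz": [5.6, 14.5, 16.5], "rot": [0, 0, 30]}, {"xyz": [7.2, 19, 16.5], "rot": [0, 0, 38]}, {"xyz": [8.8, 23, 16.5], "rot": [0, 0, 46]}]}}

```text
t: 11.9
tool_pos: [0.5376, -0.0013, 0.1993]
orientation: [-2.798, -1.428, 0.0]
force: [0.9, -0.6, -0.9]
opening: 0.0558
```

>>> {"api": "carry_out", "payload": {"steps": [{"xyz": [1.7, 4.5, 0], "rot": [0, 0, 8]}, {"xyz": [3.4, 9, 0], "rot": [0, 0, 16]}, {"xyz": [5.1, 13.5, 0], "rot": [0, 0, 24]}, {"xyz": [7.1, 18.5, 0], "rot": [0, 0, 28.2]}, {"xyz": [7.1, 18.5, 0], "rot": [0, 0, 28.2]}, {"xyz": [7.1, 18.5, 0], "rot": [0, 0, 28.2]}, {"xyz": [7.1, 18.5, 0], "rot": [0, 0, 28.2]}]}}

```text
t: 12.6
tool_pos: [0.6081, 0.1805, 0.199]
orientation: [-2.373, -2.059, 0.002]
force: [-0.3, -0.2, -1.0]
opening: 0.056
```

Run:
```python
from h import *
for i in range(2):
    s=read_state();p=s['tool_pos'];x=R.from_rotvec(s['orientation']).as_matrix()[:,0]
    print(s['t'],p,np.degrees(np.arctan2(x[1],x[0])),s['opening'])
    im=read_camera('wrist')
cv2.imwrite('pics/w3.png',im[:,:,::-1])
```

```text
12.6 [0.60810027 0.18048341 0.1990198 ] 81.88529985459067 0.05597385650117452
12.65 [0.60819949 0.18005671 0.19932997] 81.84307525420842 0.055805378364608374
```

View pics/w3.png

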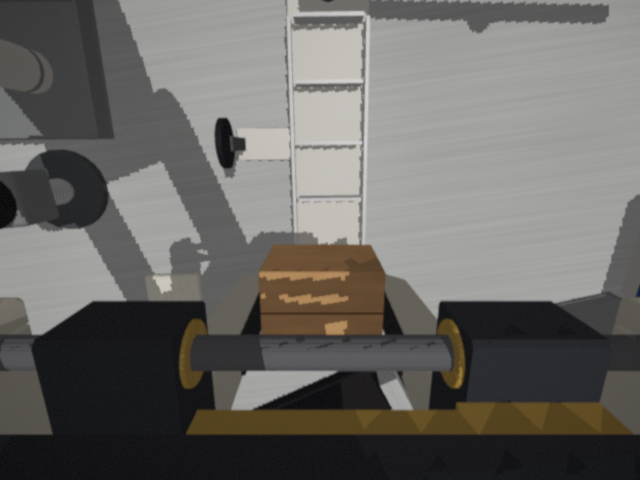

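Run:
```python
from h import *
W=cam('wrist');p=read_state()['tool_pos'];th=np.radians(-7.77)
u=np.array([np.cos(th),np.sin(th)]);v=np.array([-u[1],u[0]])
for px in [(262,272),(383,272),(322,314)]:
    q=onz(W,*px,p[2]+.0102)[:2]-p[:2];print(q@u,q@v)
```

```text
-0.020629034286944698 -0.02629132710909359
-0.020247767775363752 0.026739353831356113
-0.0001850637335522582 -0.00013566859570765573
```

>>> {"api": "carry_out", "payload": {"steps": [{"xyz": [0.1, 0.5, 0], "rot": [0, 0, 0.3]}, {"xyz": [0.1, 0.5, -4], "rot": [0, 0, 0.3]}, {"xyz": [0.1, 0.5, -8], "rot": [0, 0, 0.3]}, {"xyz": [0.1, 0.5, -11], "rot": [0, 0, 0.3]}, {"xyz": [0.1, 0.5, -11], "rot": [0, 0, 0.3]}, {"xyz": [0.1, 0.5, -11], "rot": [0, 0, 0.3]}]}}

```text
t: 13.3
tool_pos: [0.6095, 0.1858, 0.0901]
orientation: [-2.367, -2.065, 0.001]
force: [0.5, 0.6, -0.2]
opening: 0.0558
```

```bash
cat > st.py <<'E'
from h import *
for i in range(1):
    s=read_state();p=s['tool_pos'];x=R.from_rotvec(s['orientation']).as_matrix()[:,0]
    print(s['t'],p,np.degrees(np.arctan2(x[1],x[0])),s['opening'],s['force'],s['q'][5])
E
python3 st.py
```

```text
13.3 [0.60945037 0.18580919 0.09011782] 82.18151854182118 0.055765463573030985 [ 0.45097718  0.61422431 -0.17480595] -1.218880112537136
```

>>> {"api": "carry_out", "payload": {"steps": [{"xyz": [0, 0, -2], "rot": [0, 0, 0]}, {"xyz": [0, 0, -3.5], "rot": [0, 0, 0]}, {"xyz": [0, 0, -4.4], "rot": [0, 0, 0]}, {"xyz": [0, 0, -4.8], "rot": [0, 0, 0]}, {"xyz": [0, 0, -4.9], "rot": [0, 0, 0]}, {"xyz": [0, 0, -4.9], "rot": [0, 0, 0]}]}}

```text
t: 13.9
tool_pos: [0.6099, 0.1864, 0.0412]
orientation: [2.367, 2.066, 0.001]
force: [-0.3, 0.0, -1.6]
opening: 0.0557
```

>>> {"api": "carry_out", "payload": {"steps": [{"xyz": [0, 0, 0], "rot": [0, 0, 0]}, {"xyz": [0, 0, 0], "rot": [0, 0, 0]}, {"xyz": [0, 0, 0], "rot": [0, 0, 0]}, {"xyz": [0, 0, 0], "rot": [0, 0, 0]}, {"xyz": [0, 0, 1], "rot": [0, 0, 0]}, {"xyz": [0, 0, 4], "rot": [0, 0, 0]}, {"xyz": [0, 0, 8], "rot": [0, 0, 0]}, {"xyz": [0, 0, 12], "rot": [0, 0, 0]}, {"xyz": [0, 0, 16], "rot": [0, 0, 0]}, {"xyz": [0, 0, 19], "rot": [0, 0, 0]}], "grip": 0.75}}

```text
t: 14.9
tool_pos: [0.6102, 0.1864, 0.235]
orientation: [2.365, 2.065, 0.005]
force: [1.0, 0.6, 1.0]
opening: 0.0699
```

```bash
python3 st.py
python3 - <<'E'
from h import *
im=read_camera('wrist')
cv2.imwrite('pics/w4.png',im[:,:,::-1])
cv2.imwrite('pics/top1.png',read_camera('top')[:,:,::-1])
E
```

```text
14.9 [0.61023832 0.18643188 0.23502992] 82.22646385568353 0.06988440083776686 [0.9810289  0.56485283 1.00883816] -1.2189217371653438
```

View pics/w4.png

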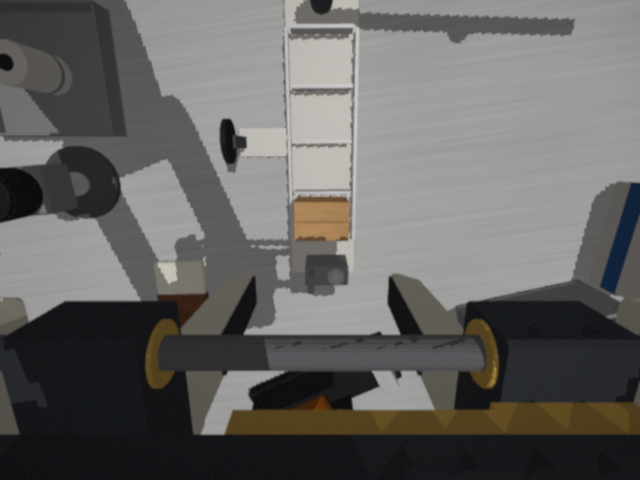

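View pics/top1.png

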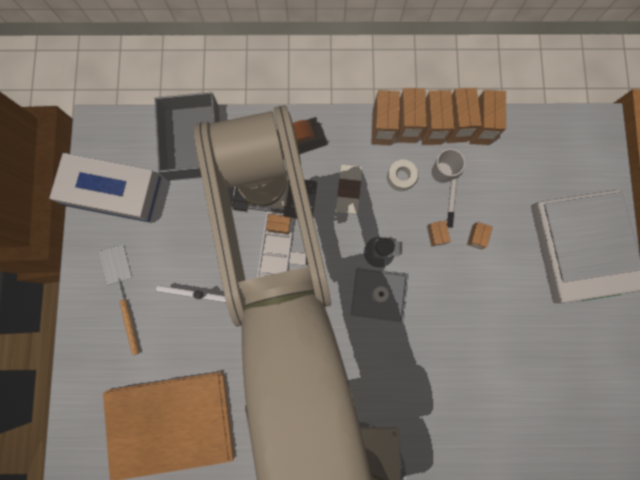

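>>> {"api": "carry_out", "payload": {"steps": [{"xyz": [0, -5, 0], "rot": [0, 0, -8]}, {"xyz": [0, -10, 0], "rot": [0, 0, -16]}, {"xyz": [0, -15, 0], "rot": [0, 0, -24]}, {"xyz": [0, -20, 0], "rot": [0, 0, -32]}, {"xyz": [0, -25, 0], "rot": [0, 0, -40]}, {"xyz": [0, -29, 0], "rot": [0, 0, -48]}, {"xyz": [-1, -32, 0], "rot": [0, 0, -56]}, {"xyz": [-2, -34, 0], "rot": [0, 0, -64]}, {"xyz": [-2.7, -36, 0], "rot": [0, 0, -72.6]}, {"xyz": [-2.7, -36, 0], "rot": [0, 0, -72.6]}], "grip": 1}}

```text
t: 16.0
tool_pos: [0.5814, -0.1761, 0.2304]
orientation: [3.131, 0.253, -0.001]
force: [0.2, 0.2, 0.7]
opening: 0.0927
```

>>> {"api": "carry_out", "payload": {"steps": [{"xyz": [0, 0, 0], "rot": [0, 0, 0]}, {"xyz": [0, 0, 0], "rot": [0, 0, 0]}]}}

```text
t: 16.2
tool_pos: [0.5827, -0.1728, 0.2305]
orientation: [-3.13, -0.268, 0.0]
force: [-0.1, 0.5, -0.5]
opening: 0.0929
```

```bash
python3 st.py
python3 - <<'E'
from h import *
im=read_camera('wrist')
cv2.imwrite('pics/w5.png',im[:,:,::-1])
E
```

```text
16.2 [ 0.58271194 -0.17283735  0.23053157] 9.806632376851118 0.09287570556420681 [-0.0943007   0.53486665 -0.50773714] -0.5440944986916139
```

View pics/w5.png

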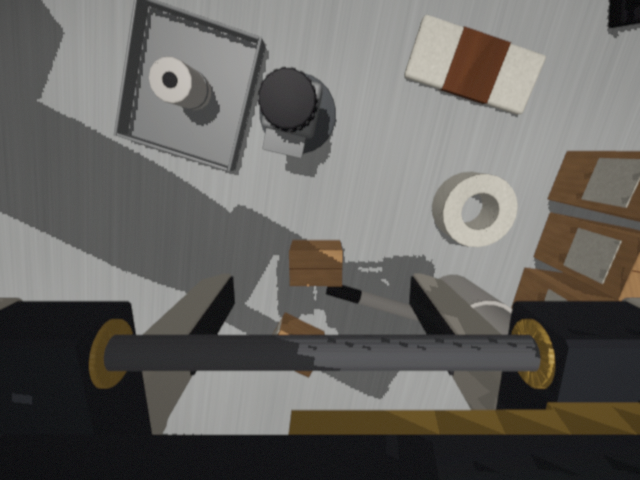

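Run:
```python
from h import *
W=cam('wrist')
c=np.array([.5835,-.2227]);th=np.radians(9.6);u=np.array([np.cos(th),np.sin(th)]);v=np.array([-u[1],u[0]])
for px in [(328,290),(360,288),(358,301),(410,303)]:
    q=onz(W,*px,.012)[:2]-c;print(q@u,q@v)
for sx in(-1,1):
  for sy in (-1,1):
    P=c+u*.028*sx+v*.02*sy;print(proj(W,[*P,.045]))
crop(cv2.imread('pics/w5.png'),270,220,390,330,6,'pics/w5a.png')
```

```text
0.014742594279807324 -0.03874617175997104
0.0522618085416078 -0.03608965986546806
0.05043468058049794 -0.05269493636336158
0.1122823893196287 -0.05507255710433013
[288.62275282 286.04076568]
[287.77223141 250.10789568]
[341.13930697 286.20482986]
[341.84692522 250.28106046]
```

View pics/w5a.png

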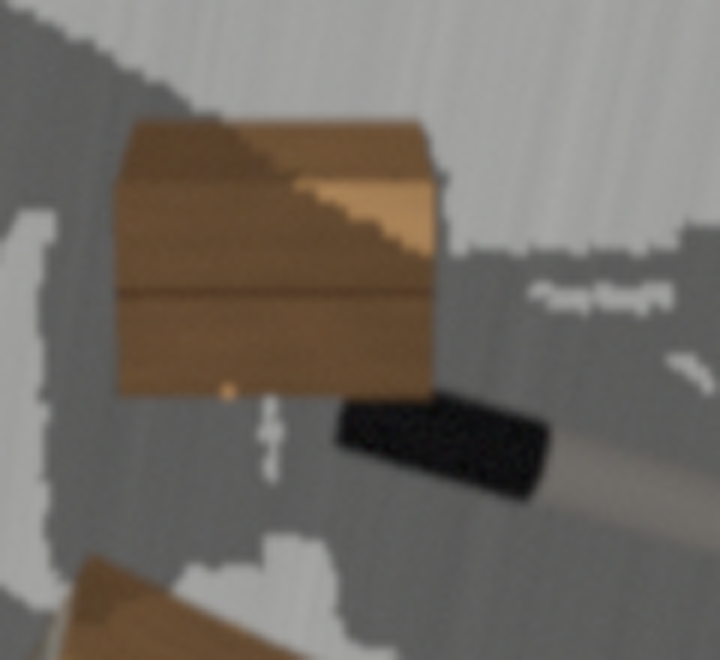

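>>> {"api": "carry_out", "payload": {"steps": [{"xyz": [0.15, -4, 0], "rot": [0, 0, 0]}, {"xyz": [0.15, -5, -3], "rot": [0, 0, 0]}, {"xyz": [0.15, -5, -7], "rot": [0, 0, 0]}, {"xyz": [0.15, -5, -11], "rot": [0, 0, 0]}, {"xyz": [0.15, -5, -15], "rot": [0, 0, 0]}, {"xyz": [0.15, -5, -18], "rot": [0, 0, 0]}, {"xyz": [0.15, -5, -19.4], "rot": [0, 0, 0]}, {"xyz": [0.15, -5, -19.6], "rot": [0, 0, 0]}, {"xyz": [0.15, -5, -19.6], "rot": [0, 0, 0]}]}}

```text
t: 17.15
tool_pos: [0.5849, -0.2236, 0.0357]
orientation: [3.13, 0.265, 0.002]
force: [0.1, 0.2, -0.3]
opening: 0.0931
```

>>> {"api": "carry_out", "payload": {"steps": [{"xyz": [0, 0, 0], "rot": [0, 0, 0]}, {"xyz": [0, 0, 0], "rot": [0, 0, 0]}, {"xyz": [0, 0, 0], "rot": [0, 0, 0]}, {"xyz": [0, 0, 0], "rot": [0, 0, 0]}, {"xyz": [0, 0, 0], "rot": [0, 0, 0]}, {"xyz": [0, 0, 0], "rot": [0, 0, 0]}, {"xyz": [0, 0, 0], "rot": [0, 0, 0]}], "grip": 0.4, "force": 30}}

```text
t: 17.85
tool_pos: [0.5842, -0.2238, 0.035]
orientation: [3.13, 0.263, 0.001]
force: [-1.2, 0.8, 1.9]
opening: 0.0557
```

>>> {"api": "carry_out", "payload": {"steps": [{"xyz": [0, 0, 3], "rot": [0, 0, 0]}, {"xyz": [0, 0, 7], "rot": [0, 0, 0]}, {"xyz": [0, 0, 11], "rot": [0, 0, 0]}, {"xyz": [0, 0, 15], "rot": [0, 0, 0]}, {"xyz": [0.5, 1.5, 16.5], "rot": [0, 0, 6]}, {"xyz": [0.5, 5, 16.5], "rot": [0, 0, 14]}, {"xyz": [0.5, 10, 16.5], "rot": [0, 0, 22]}, {"xyz": [0.5, 14.5, 16.5], "rot": [0, 0, 30]}, {"xyz": [0, 19, 16.5], "rot": [0, 0, 38]}, {"xyz": [-0.5, 23, 16.5], "rot": [0, 0, 46]}]}}

```text
t: 18.85
tool_pos: [0.5783, 0.0084, 0.1991]
orientation: [-2.774, -1.474, 0.001]
force: [0.8, 0.3, -0.9]
opening: 0.0557
```

>>> {"api": "carry_out", "payload": {"steps": [{"xyz": [-0.5, 4.5, 0], "rot": [0, 0, 8]}, {"xyz": [-1, 9, 0], "rot": [0, 0, 16]}, {"xyz": [-1.5, 13.5, 0], "rot": [0, 0, 24]}, {"xyz": [-2.2, 18.3, 0], "rot": [0, 0, 26.6]}, {"xyz": [-2.2, 18.3, 0], "rot": [0, 0, 26.6]}, {"xyz": [-2.2, 18.3, 0], "rot": [0, 0, 26.6]}, {"xyz": [-2.2, 18.3, 0], "rot": [0, 0, 26.6]}, {"xyz": [-2.2, 18.3, 0], "rot": [0, 0, 26.6]}]}}

```text
t: 19.65
tool_pos: [0.5573, 0.1879, 0.1994]
orientation: [2.369, 2.063, -0.001]
force: [-0.3, -0.1, -1.7]
opening: 0.056
```

```bash
python3 st.py
python3 - <<'E'
from h import *
im=read_camera('wrist')
cv2.imwrite('pics/w6.png',im[:,:,::-1])
E
```

```text
19.65 [0.55727524 0.18785476 0.19942445] 82.10444776794118 0.056019655312718665 [-0.30455097 -0.10156146 -1.72971221] -1.1948203781570055
```

View pics/w6.png

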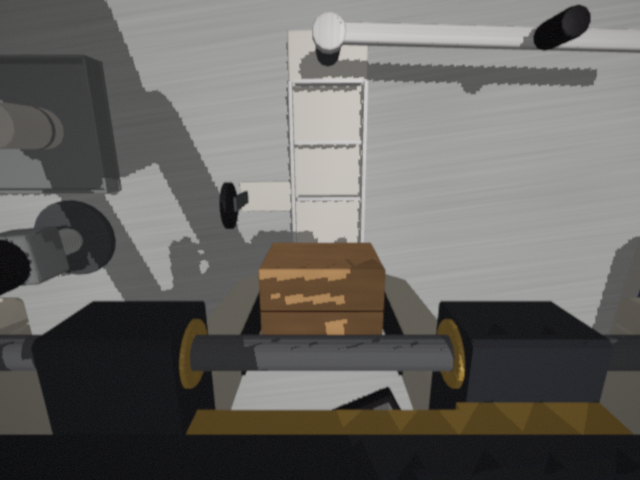

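>>> {"api": "carry_out", "payload": {"steps": [{"xyz": [0.1, 0.45, 0], "rot": [0, 0, 0]}, {"xyz": [0.1, 0.45, -4], "rot": [0, 0, 0]}, {"xyz": [0.1, 0.45, -8], "rot": [0, 0, 0]}, {"xyz": [0.1, 0.45, -11], "rot": [0, 0, 0]}, {"xyz": [0.1, 0.45, -11], "rot": [0, 0, 0]}, {"xyz": [0.1, 0.45, -11], "rot": [0, 0, 0]}]}}

```text
t: 20.3
tool_pos: [0.558, 0.1935, 0.0899]
orientation: [-2.367, -2.065, 0.001]
force: [-0.4, 0.1, -1.9]
opening: 0.0556
```

```bash
python3 st.py
```

```text
20.3 [0.55798312 0.19345246 0.0898905 ] 82.18602997530081 0.05559194663887861 [-0.3822966   0.05150087 -1.94765962] -1.18753159861881
```

>>> {"api": "carry_out", "payload": {"steps": [{"xyz": [0, -0.1, -2], "rot": [0, 0, 0]}, {"xyz": [0, -0.1, -3.5], "rot": [0, 0, 0]}, {"xyz": [0, -0.1, -4.4], "rot": [0, 0, 0]}, {"xyz": [0, -0.1, -4.8], "rot": [0, 0, 0]}, {"xyz": [0, -0.1, -4.9], "rot": [0, 0, 0]}, {"xyz": [0, -0.1, -4.9], "rot": [0, 0, 0]}]}}

```text
t: 20.9
tool_pos: [0.5584, 0.1929, 0.0412]
orientation: [2.367, 2.066, 0.001]
force: [-0.3, 0.0, -1.2]
opening: 0.0561
```

>>> {"api": "carry_out", "payload": {"steps": [{"xyz": [0, 0, 0], "rot": [0, 0, 0]}, {"xyz": [0, 0, 0], "rot": [0, 0, 0]}, {"xyz": [0, 0, 0], "rot": [0, 0, 0]}, {"xyz": [0, 0, 0], "rot": [0, 0, 0]}, {"xyz": [0, 0, 1], "rot": [0, 0, 0]}, {"xyz": [0, 0, 4], "rot": [0, 0, 0]}, {"xyz": [0, 0, 8], "rot": [0, 0, 0]}, {"xyz": [0, 0, 12], "rot": [0, 0, 0]}, {"xyz": [0, 0, 16], "rot": [0, 0, 0]}, {"xyz": [0, 0, 19], "rot": [0, 0, 0]}], "grip": 0.75}}

```text
t: 21.9
tool_pos: [0.5587, 0.1929, 0.2349]
orientation: [2.366, 2.065, 0.005]
force: [0.6, 0.4, -0.3]
opening: 0.0695
```

```bash
python3 st.py
python3 - <<'E'
from h import *
im=read_camera('wrist')
cv2.imwrite('pics/w7.png',im[:,:,::-1])
cv2.imwrite('pics/top2.png',read_camera('top')[:,:,::-1])
E
```

```text
21.9 [0.55871727 0.19293054 0.23487164] 82.22576689205495 0.0694929314532118 [ 0.63206159  0.37030521 -0.26010204] -1.189324952259042
```

View pics/w7.png

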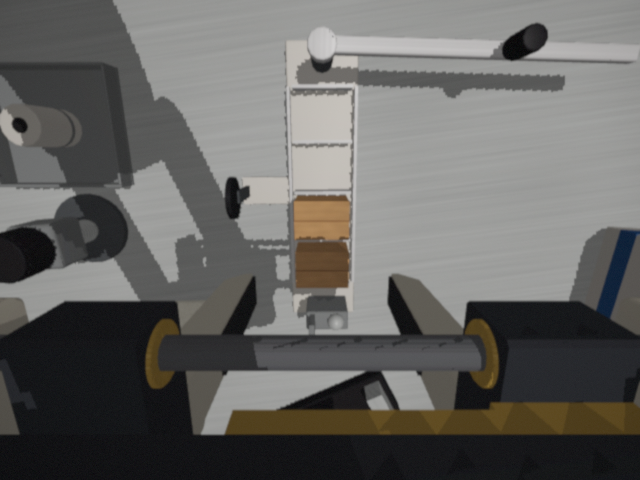

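View pics/top2.png

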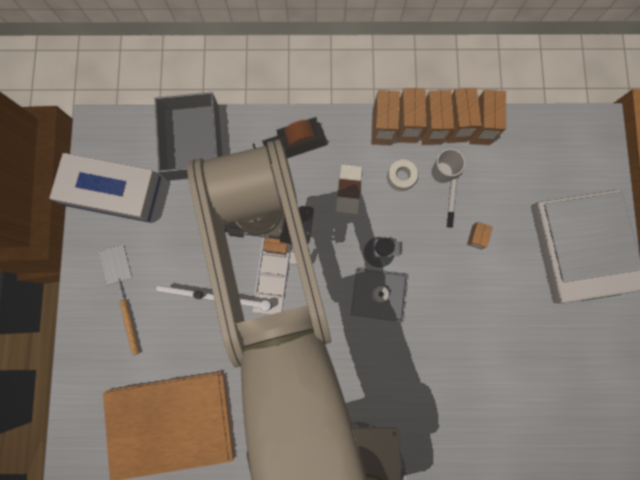

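>>> {"api": "carry_out", "payload": {"steps": [{"xyz": [0, -5, 0], "rot": [0, 0, -8]}, {"xyz": [0, -10, 0], "rot": [0, 0, -16]}, {"xyz": [0, -15, 0], "rot": [0, 0, -24]}, {"xyz": [0, -20, 0], "rot": [0, 0, -32]}, {"xyz": [0, -25, 0], "rot": [0, 0, -40]}, {"xyz": [0, -30, 0], "rot": [0, 0, -48]}, {"xyz": [0, -34, 0], "rot": [0, 0, -56]}, {"xyz": [0, -38, 0], "rot": [0, 0, -64]}, {"xyz": [0, -42, 0], "rot": [0, 0, -72]}, {"xyz": [0, -46, 0], "rot": [0, 0, -80]}], "grip": 1}}

```text
t: 23.0
tool_pos: [0.5574, -0.2687, 0.2301]
orientation: [-3.141, -0.052, 0.001]
force: [0.8, 0.2, -0.3]
opening: 0.0926
```

>>> {"api": "carry_out", "payload": {"steps": [{"xyz": [0, -0.6, 0], "rot": [0, 0, -8]}, {"xyz": [0, -0.6, 0], "rot": [0, 0, -16]}, {"xyz": [0, -0.6, 0], "rot": [0, 0, -20]}, {"xyz": [0, -0.6, 0], "rot": [0, 0, -20]}, {"xyz": [0, -0.6, 0], "rot": [0, 0, -20]}]}}

```text
t: 23.5
tool_pos: [0.5578, -0.2731, 0.2303]
orientation: [-3.104, 0.482, 0.001]
force: [-0.3, -1.1, 0.4]
opening: 0.0933
```

```bash
python3 st.py
python3 - <<'E'
from h import *
im=read_camera('wrist')
cv2.imwrite('pics/w8.png',im[:,:,::-1])
E
```

```text
23.5 [ 0.55780205 -0.27306393  0.2302725 ] -17.633967985110242 0.09330597057615289 [-0.25862835 -1.07749242  0.38734753] -0.2300089379836591
```

View pics/w8.png

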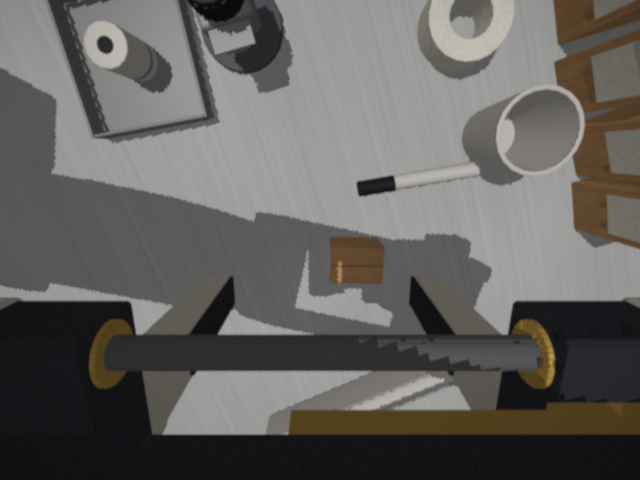

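Run:
```python
from h import *
crop(cv2.imread('pics/w8.png'),310,220,410,300,7,'pics/w8a.png')
```

```text
(no output)
```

View pics/w8a.png

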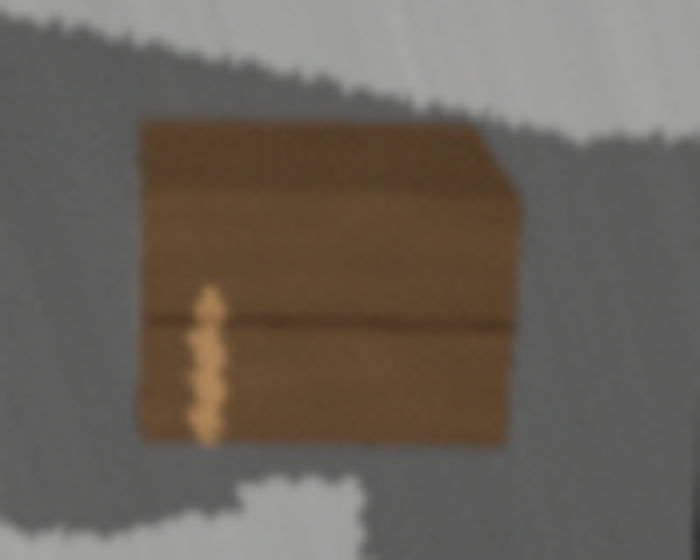

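Run:
```python
from h import *
W=cam('wrist')
P=np.array([onz(W,310+x/7-.4,220+y/7-.4,.045)[:2] for x,y in [(141,188),(518,198),(508,444),(138,438)]])
e=[np.linalg.norm(P[i]-P[(i+1)%4]) for i in range(4)]
v=P[1]-P[0]+P[2]-P[3]
print(P.mean(0),np.round(np.array(e)*1e3,1),np.degrees(np.arctan2(v[1],v[0])))
```

```text
[ 0.57784013 -0.32765611] [55.7 38.9 56.2 39.5] -18.92532929249115
```

Carton C at (0.578, -0.328), yaw -19°, sizes agree. Grasp.

>>> {"api": "carry_out", "payload": {"steps": [{"xyz": [2, -4.5, 0], "rot": [0, 0, -1.3]}, {"xyz": [2, -5.45, -3], "rot": [0, 0, -1.3]}, {"xyz": [2, -5.45, -7], "rot": [0, 0, -1.3]}, {"xyz": [2, -5.45, -11], "rot": [0, 0, -1.3]}, {"xyz": [2, -5.45, -15], "rot": [0, 0, -1.3]}, {"xyz": [2, -5.45, -18], "rot": [0, 0, -1.3]}, {"xyz": [2, -5.45, -19.4], "rot": [0, 0, -1.3]}, {"xyz": [2, -5.45, -19.55], "rot": [0, 0, -1.3]}, {"xyz": [2, -5.45, -19.55], "rot": [0, 0, -1.3]}]}}

```text
t: 24.45
tool_pos: [0.5787, -0.3281, 0.0364]
orientation: [3.098, -0.519, 0.002]
force: [-0.2, 0.2, 0.2]
opening: 0.0932
```

>>> {"api": "carry_out", "payload": {"steps": [{"xyz": [0, 0, 0], "rot": [0, 0, 0]}, {"xyz": [0, 0, 0], "rot": [0, 0, 0]}, {"xyz": [0, 0, 0], "rot": [0, 0, 0]}, {"xyz": [0, 0, 0], "rot": [0, 0, 0]}, {"xyz": [0, 0, 0], "rot": [0, 0, 0]}, {"xyz": [0, 0, 0], "rot": [0, 0, 0]}, {"xyz": [0, 0, 0], "rot": [0, 0, 0]}], "grip": 0.4, "force": 30}}

```text
t: 25.15
tool_pos: [0.5782, -0.3278, 0.0354]
orientation: [3.098, -0.521, 0.0]
force: [-0.8, 0.9, 2.8]
opening: 0.0561
```

>>> {"api": "carry_out", "payload": {"steps": [{"xyz": [0, 0, 3], "rot": [0, 0, 0]}, {"xyz": [0, 0, 7], "rot": [0, 0, 0]}, {"xyz": [0, 0, 11], "rot": [0, 0, 0]}, {"xyz": [0, 0, 15], "rot": [0, 0, 6]}, {"xyz": [-0.5, 4, 16.5], "rot": [0, 0, 14]}, {"xyz": [-1, 8.5, 16.5], "rot": [0, 0, 22]}, {"xyz": [-1.5, 13, 16.5], "rot": [0, 0, 30]}, {"xyz": [-2, 17, 16.5], "rot": [0, 0, 38]}, {"xyz": [-2.5, 21, 16.5], "rot": [0, 0, 46]}, {"xyz": [-3, 25, 16.5], "rot": [0, 0, 54]}]}}

```text
t: 26.15
tool_pos: [0.5473, -0.0761, 0.1998]
orientation: [-2.994, -0.951, 0.001]
force: [1.4, -0.7, -0.9]
opening: 0.056
```

>>> {"api": "carry_out", "payload": {"steps": [{"xyz": [-0.5, 4.5, 0], "rot": [0, 0, 8]}, {"xyz": [-1, 9, 0], "rot": [0, 0, 16]}, {"xyz": [-2, 13.5, 0], "rot": [0, 0, 24]}, {"xyz": [-3, 18, 0], "rot": [0, 0, 32]}, {"xyz": [-3.5, 22, 0], "rot": [0, 0, 40]}, {"xyz": [-4.2, 27.2, 0], "rot": [0, 0, 47.3]}, {"xyz": [-4.2, 27.2, 0], "rot": [0, 0, 47.3]}, {"xyz": [-4.2, 27.2, 0], "rot": [0, 0, 47.3]}, {"xyz": [-4.2, 27.2, 0], "rot": [0, 0, 47.3]}]}}

```text
t: 27.05
tool_pos: [0.506, 0.1935, 0.1998]
orientation: [2.368, 2.064, -0.001]
force: [-0.5, 0.1, -1.3]
opening: 0.0558
```

```bash
python3 st.py
python3 - <<'E'
from h import *
im=read_camera('wrist')
cv2.imwrite('pics/w9.png',im[:,:,::-1])
E
```

```text
27.05 [0.50601522 0.19346906 0.19981827] 82.1554625307467 0.055800741811526805 [-0.53806065  0.05122602 -1.34133386] -1.1629053178995312
```

View pics/w9.png

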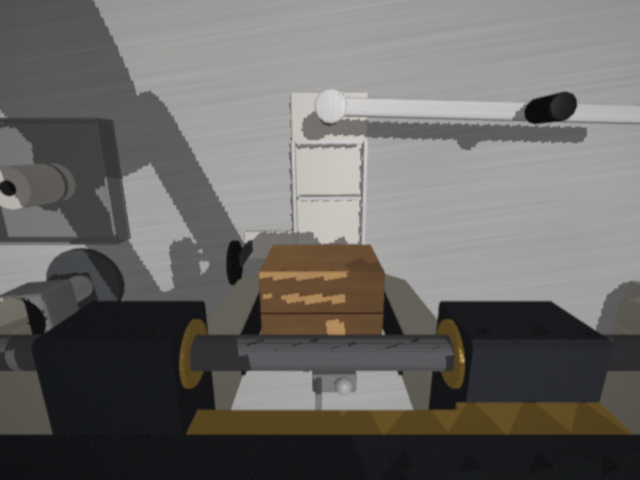

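>>> {"api": "carry_out", "payload": {"steps": [{"xyz": [0, 0.5, 0], "rot": [0, 0, 0]}, {"xyz": [0, 0.5, -4], "rot": [0, 0, 0]}, {"xyz": [0, 0.5, -8], "rot": [0, 0, 0]}, {"xyz": [0, 0.5, -11], "rot": [0, 0, 0]}, {"xyz": [0, 0.5, -11], "rot": [0, 0, 0]}, {"xyz": [0, 0.5, -11], "rot": [0, 0, 0]}]}}

```text
t: 27.7
tool_pos: [0.5061, 0.1987, 0.0904]
orientation: [-2.368, -2.064, 0.001]
force: [0.5, 0.1, -1.0]
opening: 0.0553
```

```bash
python3 st.py
```

```text
27.7 [0.50607932 0.19865444 0.09044756] 82.14725424338951 0.05533577091030695 [ 0.50451168  0.13284732 -0.97842613] -1.154014515388317
```

>>> {"api": "carry_out", "payload": {"steps": [{"xyz": [0, 0.05, -2], "rot": [0, 0, 0]}, {"xyz": [0, 0.05, -3.5], "rot": [0, 0, 0]}, {"xyz": [0, 0.05, -4.4], "rot": [0, 0, 0]}, {"xyz": [0, 0.05, -4.8], "rot": [0, 0, 0]}, {"xyz": [0, 0.05, -4.9], "rot": [0, 0, 0]}, {"xyz": [0, 0.05, -4.9], "rot": [0, 0, 0]}]}}

```text
t: 28.3
tool_pos: [0.5064, 0.1999, 0.0417]
orientation: [2.367, 2.066, 0.001]
force: [0.4, -0.6, -0.9]
opening: 0.056
```

>>> {"api": "carry_out", "payload": {"steps": [{"xyz": [0, 0, 0], "rot": [0, 0, 0]}, {"xyz": [0, 0, 0], "rot": [0, 0, 0]}, {"xyz": [0, 0, 0], "rot": [0, 0, 0]}, {"xyz": [0, 0, 0], "rot": [0, 0, 0]}, {"xyz": [0, 0, 1], "rot": [0, 0, 0]}, {"xyz": [0, 0, 4], "rot": [0, 0, 0]}, {"xyz": [0, 0, 8], "rot": [0, 0, 0]}, {"xyz": [0, 0, 12], "rot": [0, 0, 0]}, {"xyz": [0, 0, 16], "rot": [0, 0, 0]}, {"xyz": [0, 0, 19], "rot": [0, 0, 0]}], "grip": 0.75}}

```text
t: 29.3
tool_pos: [0.5067, 0.2, 0.2352]
orientation: [2.366, 2.065, 0.005]
force: [-0.3, -0.5, -0.1]
opening: 0.0695
```

```bash
python3 st.py
python3 - <<'E'
from h import *
im=read_camera('wrist')
cv2.imwrite('pics/w10.png',im[:,:,::-1])
cv2.imwrite('pics/sc2.png',read_camera('scene')[:,:,::-1])
E
```

```text
29.3 [0.50665768 0.19997249 0.2351956 ] 82.2290466571964 0.06951816400309839 [-0.29163908 -0.46685821 -0.10568092] -1.1533824636201104
```

View pics/w10.png

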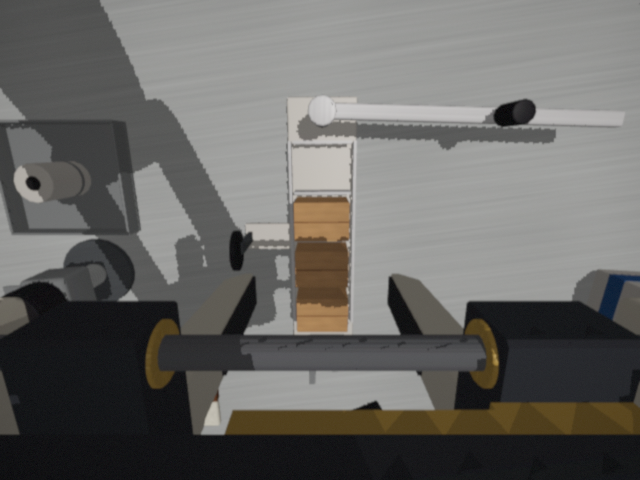

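View pics/sc2.png

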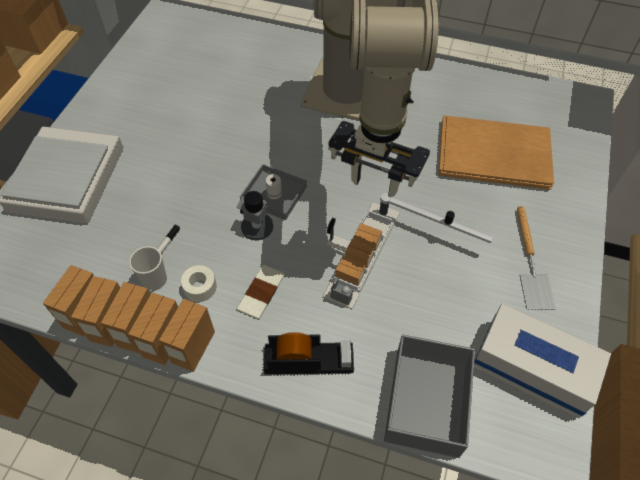

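Run:
```python
from h import *
crop(cv2.imread('pics/w10.png'),300,80,640,150,2.3,'pics/w10a.png')
W=cam('wrist');H=np.array([.40305,.21344])
for px,z in [((322,111),.072),((622,118),.068),((525,110),.100)]:
    q=onz(W,*px,z)[:2];d=q-H;print(q,np.linalg.norm(d),np.degrees(np.arctan2(d[1],d[0]))+7.77)
```

```text
[0.40673946 0.2152471 ] 0.004108248117720201 33.865613232354306
[0.44839161 0.48015585] 0.2705424266632105 88.1219718149919
[0.43043101 0.37542573] 0.16428358389826975 88.17578636780432
```

View pics/w10a.png

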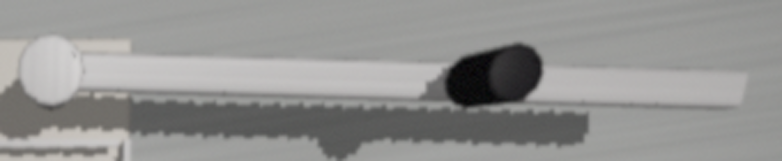

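>>> {"api": "carry_out", "payload": {"steps": [{"xyz": [-1, 2, 0], "rot": [0, 0, 8]}, {"xyz": [-2, 5, 0], "rot": [0, 0, 16]}, {"xyz": [-4, 9, 0], "rot": [0, 0, 24]}, {"xyz": [-6, 13, 0], "rot": [0, 0, 32]}, {"xyz": [-7.7, 17.1, 0], "rot": [0, 0, 40]}, {"xyz": [-7.7, 17.1, 0], "rot": [0, 0, 48]}, {"xyz": [-7.7, 17.1, 0], "rot": [0, 0, 56]}, {"xyz": [-7.7, 17.1, 0], "rot": [0, 0, 64]}, {"xyz": [-7.7, 17.1, 0], "rot": [0, 0, 72]}, {"xyz": [-7.7, 17.1, 0], "rot": [0, 0, 80]}], "grip": 0.6}}

```text
t: 30.4
tool_pos: [0.4286, 0.3706, 0.2305]
orientation: [-0.476, -3.105, 0.001]
force: [0.0, -0.0, 1.0]
opening: 0.0559
```

>>> {"api": "carry_out", "payload": {"steps": [{"xyz": [0, 0, -2], "rot": [0, 0, 8.2]}, {"xyz": [0, 0, -4], "rot": [0, 0, 8.2]}, {"xyz": [0, 0, -6], "rot": [0, 0, 8.2]}, {"xyz": [0, 0, -6], "rot": [0, 0, 8.2]}]}}

```text
t: 30.8
tool_pos: [0.4269, 0.3692, 0.1673]
orientation: [-0.262, -3.126, 0.007]
force: [-0.2, -0.3, -1.2]
opening: 0.0555
```

```bash
python3 st.py
python3 - <<'E'
from h import *
im=read_camera('wrist')
cv2.imwrite('pics/w11.png',im[:,:,::-1])
E
```

```text
30.8 [0.42694264 0.36922576 0.16727633] 170.4224996341998 0.0555355735200443 [-0.24529908 -0.33079094 -1.18503734] -2.3522214136682176
```

View pics/w11.png

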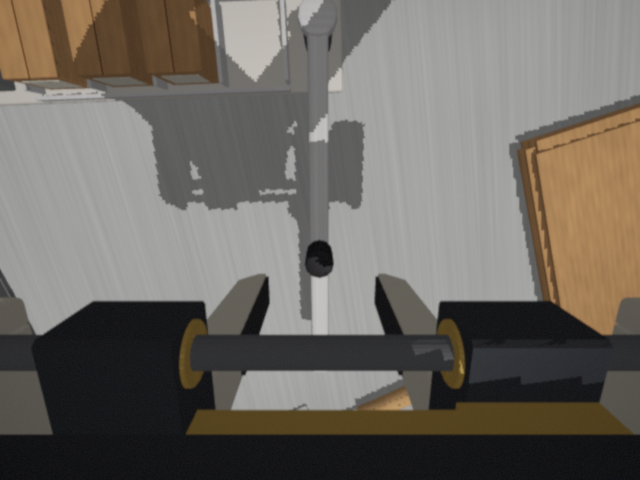

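Run:
```python
from h import *
W=cam('wrist');H=np.array([.40305,.21344])
q=onz(W,320,263,.1)[:2];d=q-H;print(q,np.linalg.norm(d),np.degrees(np.arctan2(d[1],d[0]))+7.77)
print(read_state()['tool_pos'])
```

```text
[0.42850214 0.37255965] 0.1611424072557417 88.68218232723746
[0.42770811 0.36984452 0.16925463]
```

Agrees (r = 161 mm). Descend and close gently on the knob.

>>> {"api": "carry_out", "payload": {"steps": [{"xyz": [0.1, 0.2, -3], "rot": [0, 0, 0]}, {"xyz": [0.1, 0.2, -6], "rot": [0, 0, 0]}, {"xyz": [0.1, 0.2, -7.5], "rot": [0, 0, 0]}, {"xyz": [0.1, 0.2, -7.9], "rot": [0, 0, 0]}, {"xyz": [0.1, 0.2, -7.9], "rot": [0, 0, 0]}]}}

```text
t: 31.35
tool_pos: [0.4302, 0.3729, 0.0927]
orientation: [0.262, 3.131, 0.0]
force: [-0.5, 0.4, 0.8]
opening: 0.0558
```

>>> {"api": "carry_out", "payload": {"steps": [{"xyz": [0, 0, 0], "rot": [0, 0, 0]}, {"xyz": [0, 0, 0], "rot": [0, 0, 0]}, {"xyz": [0, 0, 0], "rot": [0, 0, 0]}, {"xyz": [0, 0, 0], "rot": [0, 0, 0]}, {"xyz": [0, 0, 0], "rot": [0, 0, 0]}, {"xyz": [0, 0, 0], "rot": [0, 0, 0]}, {"xyz": [0, 0, 0], "rot": [0, 0, 0]}], "grip": 0.1, "force": 10}}

```text
t: 32.05
tool_pos: [0.4301, 0.3729, 0.0924]
orientation: [0.262, 3.131, 0.0]
force: [-0.5, 0.3, 3.1]
opening: 0.0196
```

```bash
python3 st.py
python3 - <<'E'
import numpy as np
# arc plan: shifts from start, every 6 deg
H=np.array([.40305,.21344])
for a in range(0,91,4):
    th=np.radians(80.4-a);th0=np.radians(80.4)
    d=.16*np.array([np.cos(th)-np.cos(th0),np.sin(th)-np.sin(th0)])*100
    print(a,np.round(d,2),end='; ')
E
```

```text
32.05 [0.43009569 0.37288067 0.09238308] 170.4272133037972 0.01958148276766833 [-0.49749272  0.32256904  3.08677852] -2.350403686482316
0 [0. 0.]; 4 [ 1.09 -0.22]; 8 [ 2.17 -0.52]; 12 [ 3.22 -0.9 ]; 16 [ 4.25 -1.35]; 20 [ 5.23 -1.86]; 24 [ 6.19 -2.45]; 28 [ 7.09 -3.1 ]; 32 [ 7.95 -3.81]; 36 [ 8.76 -4.58]; 40 [ 9.52 -5.41]; 44 [10.21 -6.28]; 48 [10.84 -7.2 ]; 52 [11.41 -8.17]; 56 [11.9  -9.17]; 60 [ 12.33 -10.2 ]; 64 [ 12.68 -11.26]; 68 [ 12.96 -12.34]; 72 [ 13.16 -13.44]; 76 [ 13.28 -14.55]; 80 [ 13.33 -15.66]; 84 [ 13.3  -16.78]; 88 [ 13.19 -17.89];
```

>>> {"api": "carry_out", "payload": {"steps": [{"xyz": [1.09, -0.22, 0], "rot": [0, 0, -4]}, {"xyz": [2.17, -0.52, 0], "rot": [0, 0, -8]}, {"xyz": [3.22, -0.9, 0], "rot": [0, 0, -12]}, {"xyz": [4.25, -1.35, 0], "rot": [0, 0, -16]}, {"xyz": [5.23, -1.86, 0], "rot": [0, 0, -20]}, {"xyz": [6.19, -2.45, 0], "rot": [0, 0, -24]}, {"xyz": [7.09, -3.1, 0], "rot": [0, 0, -28]}, {"xyz": [7.95, -3.81, 0], "rot": [0, 0, -32]}, {"xyz": [8.76, -4.58, 0], "rot": [0, 0, -36]}, {"xyz": [9.52, -5.41, 0], "rot": [0, 0, -40]}]}}

```text
t: 33.05
tool_pos: [0.5257, 0.3186, 0.0924]
orientation: [1.321, 2.85, 0.001]
force: [-0.3, 0.3, 2.7]
opening: 0.0195
```

```bash
python3 st.py
python3 - <<'E'
import numpy as np
from plant import *
H=np.array([.40305,.21344]);d=read_state()['tool_pos'][:2]-H;print(np.linalg.norm(d),np.degrees(np.arctan2(d[1],d[0]))+7.77)
for a in range(44,85,4):
    th=np.radians(80.4-a);th0=np.radians(40.4)
    d=.16*np.array([np.cos(th)-np.cos(th0),np.sin(th)-np.sin(th0)])*100
    print(a-40,np.round(d,2),end='; ')
E
```

```text
33.05 [0.52571227 0.31862483 0.0924254 ] 130.26900142128096 0.019519007084305394 [-0.34733123  0.29285764  2.67120844] -1.8123199152415843
0.16158552017358763 48.383610791084564
4 [ 0.69 -0.88]; 8 [ 1.32 -1.8 ]; 12 [ 1.89 -2.76]; 16 [ 2.39 -3.76]; 20 [ 2.81 -4.79]; 24 [ 3.16 -5.85]; 28 [ 3.44 -6.93]; 32 [ 3.64 -8.03]; 36 [ 3.77 -9.14]; 40 [  3.81 -10.26]; 44 [  3.78 -11.37];
```

>>> {"api": "carry_out", "payload": {"steps": [{"xyz": [0.69, -0.88, 0], "rot": [0, 0, -4]}, {"xyz": [1.32, -1.8, 0], "rot": [0, 0, -8]}, {"xyz": [1.89, -2.76, 0], "rot": [0, 0, -12]}, {"xyz": [2.39, -3.76, 0], "rot": [0, 0, -16]}, {"xyz": [2.81, -4.79, 0], "rot": [0, 0, -20]}, {"xyz": [3.16, -5.85, 0], "rot": [0, 0, -24]}, {"xyz": [3.44, -6.93, 0], "rot": [0, 0, -28]}, {"xyz": [3.64, -8.03, 0], "rot": [0, 0, -32]}, {"xyz": [3.77, -9.14, 0], "rot": [0, 0, -36]}, {"xyz": [3.81, -10.26, 0], "rot": [0, 0, -40]}]}}

```text
t: 34.05
tool_pos: [0.564, 0.2158, 0.0924]
orientation: [2.216, 2.226, 0.002]
force: [0.5, -0.5, 1.2]
opening: 0.02
```

```bash
python3 st.py
python3 - <<'E'
import numpy as np
from plant import *
H=np.array([.40305,.21344]);d=read_state()['tool_pos'][:2]-H;print(np.linalg.norm(d),np.degrees(np.arctan2(d[1],d[0]))+7.77)
E
```

```text
34.05 [0.56398616 0.21580585 0.09243109] 90.26165607022747 0.020035821440054113 [ 0.50574193 -0.46157252  1.21260964] -1.2948468546831642
0.16095355091667468 8.612218141163803
```

>>> {"api": "carry_out", "payload": {"steps": [{"xyz": [0, -0.4, 0], "rot": [0, 0, -1.4]}, {"xyz": [0, -0.8, 0], "rot": [0, 0, -2.8]}, {"xyz": [-0.02, -1.2, 0], "rot": [0, 0, -4.2]}, {"xyz": [-0.06, -1.5, 0], "rot": [0, 0, -5.3]}, {"xyz": [-0.08, -1.8, 0], "rot": [0, 0, -6.4]}, {"xyz": [-0.11, -2.1, 0], "rot": [0, 0, -7.4]}, {"xyz": [-0.15, -2.4, 0], "rot": [0, 0, -8.3]}, {"xyz": [-0.15, -2.4, 0], "rot": [0, 0, -8.3]}], "force": 20}}

```text
t: 34.85
tool_pos: [0.5626, 0.1934, 0.0925]
orientation: [-2.369, -2.063, -0.005]
force: [5.3, 8.2, -2.3]
opening: 0.0196
```

```bash
python3 st.py
python3 - <<'E'
import numpy as np
from plant import *
H=np.array([.40305,.21344]);d=read_state()['tool_pos'][:2]-H;print(np.linalg.norm(d),np.degrees(np.arctan2(d[1],d[0]))+7.77)
E
```

```text
34.85 [0.56256097 0.19343608 0.09251785] 82.11011215683688 0.019620776984198396 [ 5.25700014  8.15243293 -2.30715904] -1.1900225412001535
0.1607604033528543 0.6219782643796066
```

>>> {"api": "carry_out", "payload": {"steps": [{"xyz": [0, -0.1, 0], "rot": [0, 0, 0]}, {"xyz": [-0.02, -0.2, 0], "rot": [0, 0, 0]}, {"xyz": [-0.02, -0.2, 0], "rot": [0, 0, 0]}, {"xyz": [-0.02, -0.2, 0], "rot": [0, 0, 0]}]}}

```text
t: 35.25
tool_pos: [0.5625, 0.1933, 0.0925]
orientation: [-2.366, -2.064, -0.009]
force: [8.0, 14.7, -4.4]
opening: 0.0197
```

```bash
python3 st.py
python3 - <<'E'
import numpy as np,cv2
from plant import *
H=np.array([.40305,.21344]);d=read_state()['tool_pos'][:2]-H;print(np.linalg.norm(d),np.degrees(np.arctan2(d[1],d[0]))+7.77)
E
```

```text
35.25 [0.56250272 0.19325311 0.09254321] 82.18411944290733 0.019732039733970485 [ 8.00674517 14.7181204  -4.35872218] -1.193571132373239
0.16072547775237228 0.5546775759648597
```

>>> {"api": "carry_out", "payload": {"steps": [{"xyz": [0.01, 0.1, 0], "rot": [0, 0, 0]}, {"xyz": [0.01, 0.1, 0], "rot": [0, 0, 0]}, {"xyz": [0.01, 0.1, 0], "rot": [0, 0, 0]}, {"xyz": [0.01, 0.1, 0], "rot": [0, 0, 0]}, {"xyz": [0.01, 0.1, 0], "rot": [0, 0, 0]}, {"xyz": [0.01, 0.1, 4], "rot": [0, 0, 0]}, {"xyz": [0.01, 0.1, 8], "rot": [0, 0, 0]}, {"xyz": [-3, 0.1, 12], "rot": [0, 0, 0]}, {"xyz": [-5, 0.1, 16], "rot": [0, 0, 0]}, {"xyz": [-5, 0.1, 16], "rot": [0, 0, 0]}], "grip": 0.5}}

```text
t: 36.25
tool_pos: [0.5129, 0.192, 0.2598]
orientation: [2.365, 2.061, 0.015]
force: [0.6, 0.1, 0.5]
opening: 0.0462
```

```bash
python3 st.py
python3 - <<'E'
from h import *
im=read_camera('wrist')
cv2.imwrite('pics/w12.png',im[:,:,::-1])
t=read_camera('scene')[:,:,::-1];crop(t,310,170,430,320,4,'pics/s12.png')
E
```

```text
36.25 [0.51293549 0.1919691  0.25977104] 82.15987882988982 0.046229081313562355 [0.55361815 0.05579227 0.46461756] -1.1695658695182487
```

View pics/w12.png

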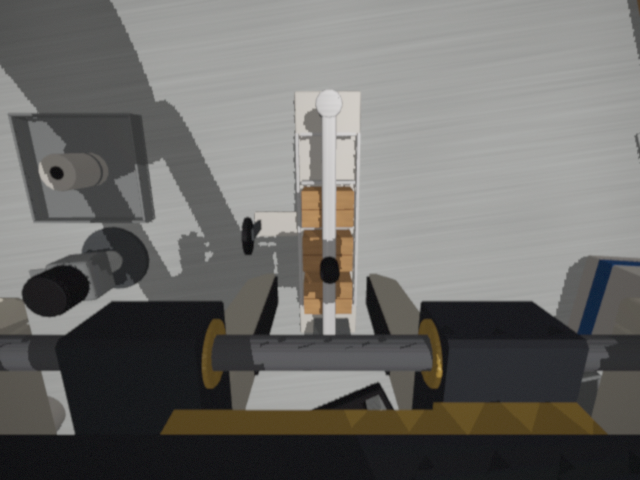

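View pics/s12.png

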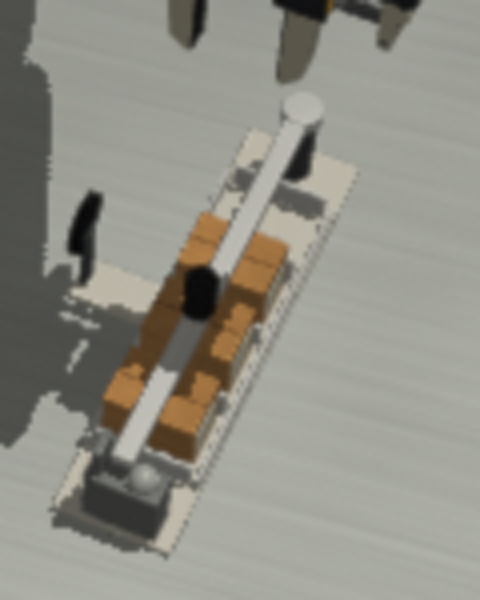

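Run:
```python
from h import *
W=cam('wrist');im=cv2.imread('pics/w12.png');g=cv2.cvtColor(im,cv2.COLOR_BGR2GRAY)
crop(im,280,80,380,340,3,'pics/w12a.png')
th=np.radians(-7.77);u=np.array([np.cos(th),np.sin(th)]);v=np.array([-u[1],u[0]]);o=np.array([.53186,.19586])
hsv=cv2.cvtColor(im,cv2.COLOR_BGR2HSV)
X=[];Y=[]
for r in list(range(125,250,4))+list(range(288,330,4)):
    row=g[r,300:360].astype(int);k=np.where((row>195))[0]
    sat=hsv[r,300:360,1]
    if len(k): 
        q=onz(W,300+(k[0]+k[-1])/2,r,.068)[:2]-o;print(r,300+k[0],300+k[-1],q@u,q@v)
```

```text
125 300 358 -0.11257829690546525 -0.00023255062735208037
129 300 358 -0.10899717621355057 -0.00021870944200006367
133 300 359 -0.1053939156483281 0.00026852214297682806
137 324 359 -0.10174882816088118 0.01167761499770788
141 306 359 -0.09811921792407274 0.00315628975530484
145 300 359 -0.09445724825267333 0.00031504615628197616
149 300 359 -0.09076788047432396 0.00033074053459649874
153 300 359 -0.08705627663397472 0.000346529503960272
157 301 352 -0.08332780518477988 -0.002528915831348303
161 301 358 -0.07956555178223092 0.0003783946572158352
165 301 358 -0.0757860201279529 0.0003944725879610629
169 302 358 -0.0719824756311546 0.000896952219298367
173 302 358 -0.06815660828265646 0.0009147151609495372
177 302 352 -0.06431310105665929 -0.002003120463521749
181 325 334 -0.060435189833567986 0.0004597742202612636
185 325 351 -0.05652135002808684 0.00884585241968316
189 325 334 -0.0526171250787131 0.0004930318604104013
193 325 333 -0.04867266674562602 1.4447379187633238e-05
197 326 333 -0.04470158929019243 0.0005267041372585369
201 325 333 -0.04070773015342418 4.5232201363195896e-05
205 325 333 -0.03668779002713587 6.0769442684788715e-05
209 325 333 -0.032642554290361635 7.640445262783511e-05
213 325 333 -0.02857178342928809 9.213815692356077e-05
217 325 333 -0.024475234896716703 0.00010797149302722228
221 326 333 -0.020351580166068285 0.0006302878074468513
225 325 333 -0.016203819171394334 0.00013994087022147736
229 326 333 -0.012027347174896013 0.0006656986609021044
233 326 333 -0.007825189336927513 0.000683574421414108
237 326 332 -0.003597119524439071 0.00018866630605637408
```

View pics/w12a.png

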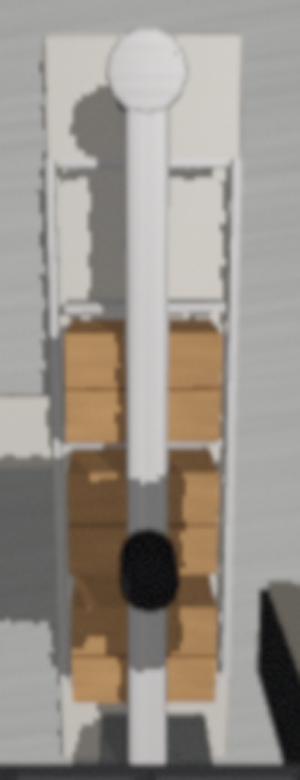

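>>> {"api": "carry_out", "payload": {"steps": [{"xyz": [0.8, -4.5, 0], "rot": [0, 0, 0]}, {"xyz": [1.6, -9, 0], "rot": [0, 0, 0]}, {"xyz": [2.4, -13.5, 0], "rot": [0, 0, 0]}, {"xyz": [3.2, -18, 0], "rot": [0, 0, 0]}, {"xyz": [4, -22.5, 0], "rot": [0, 0, 0]}, {"xyz": [4.7, -26.3, 0], "rot": [0, 0, 0]}, {"xyz": [4.7, -26.3, 0], "rot": [0, 0, 0]}, {"xyz": [4.7, -26.3, 0], "rot": [0, 0, 0]}, {"xyz": [4.7, -26.3, 0], "rot": [0, 0, 0]}], "grip": 0.85}}

```text
t: 37.25
tool_pos: [0.5581, -0.071, 0.2508]
orientation: [-2.367, -2.063, 0.002]
force: [-0.8, 0.2, 0.2]
opening: 0.079
```

```bash
python3 st.py
python3 - <<'E'
from h import *
im=read_camera('wrist')
cv2.imwrite('pics/w13.png',im[:,:,::-1])
t=read_camera('scene')[:,:,::-1];crop(t,220,170,360,270,5,'pics/s13.png')
print(cam('wrist')[3])
E
```

```text
37.25 [ 0.55813008 -0.07103485  0.25079944] 82.1460774182945 0.07899896106912557 [-0.82423798  0.18135104  0.16606024] -1.6517142012587842
[ 0.4866735  -0.06113027  0.40117229]
```

View pics/w13.png

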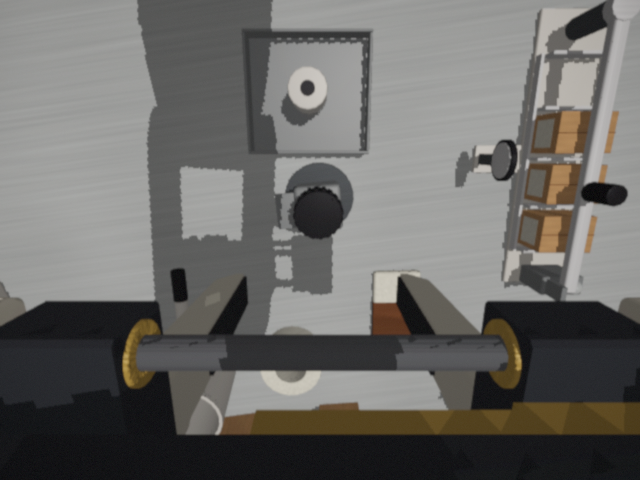

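View pics/s13.png

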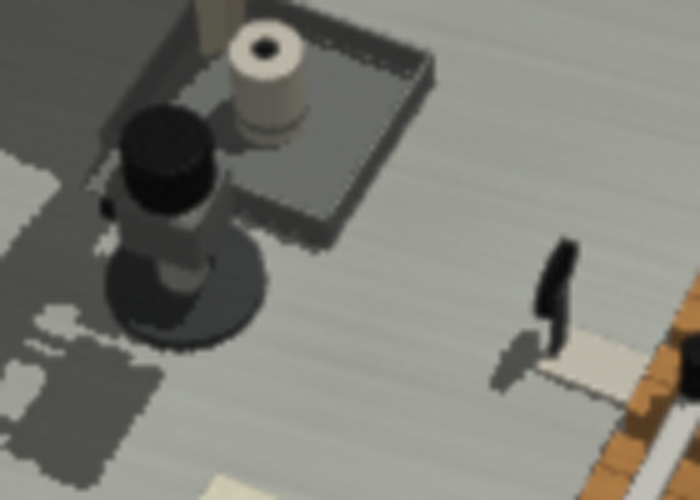

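Run:
```python
from h import *
im=cv2.imread('pics/w13.png')
crop(im,265,150,365,250,6,'pics/w13a.png');crop(im,460,120,530,200,6,'pics/w13b.png')
```

```text
(no output)
```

View pics/w13a.png

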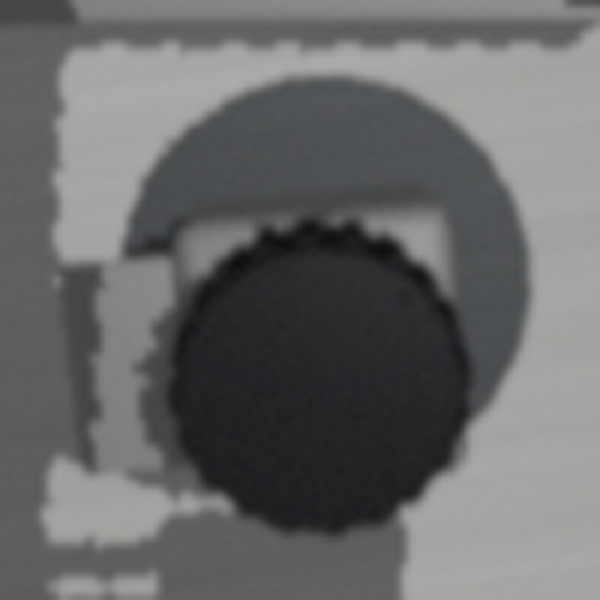

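View pics/w13b.png

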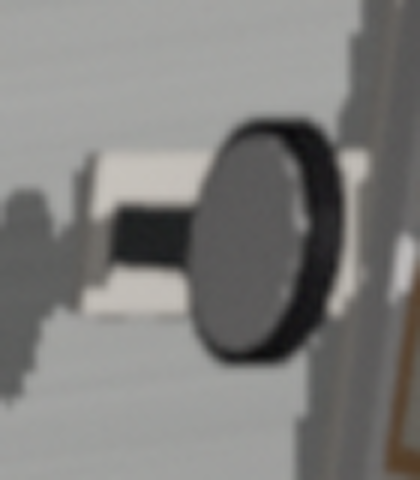

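Run:
```python
from h import *
W=cam('wrist')
f=lambda x,y,z:onz(W,265+x/6-.4,150+y/6-.4,z)
c=f(320,388,.118);print('cap',c)
a=f(178,216,.084);b=f(446,204,.084);e=b-a;print('box edge',a,b,np.linalg.norm(e),'ang',np.degrees(np.arctan2(e[1],e[0])))
# visor edge & box corner
for p in [(65,265),(95,472),(105,260),(170,256)]:print('visor',f(*p,.078)-c)
ft=f(328,275,.01);print('foot',ft)
r=onz(W,460+245/6-.4,120+245/6-.4,.062);print('refl',r)
```

```text
cap [ 0.53909086 -0.07137758  0.118     ]
box edge [ 0.51555312 -0.09070483  0.084     ] [ 0.51936416 -0.04924586  0.084     ] 0.04163376450042725 ang 84.74795244687871
visor [-0.01778152 -0.03892149 -0.04      ]
visor [ 0.01621737 -0.03982947 -0.04      ]
visor [-0.01770179 -0.03248052 -0.04      ]
visor [-0.01692634 -0.02213423 -0.04      ]
foot [ 0.53738003 -0.07069499  0.01      ]
refl [0.52076537 0.11078116 0.062     ]
```

>>> {"api": "carry_out", "payload": {"steps": [{"xyz": [-1.9, 0, 0], "rot": [0, 0, 8]}, {"xyz": [-1.9, 0, 0], "rot": [0, 0, 16]}, {"xyz": [-1.9, 0, 0], "rot": [0, 0, 24]}, {"xyz": [-1.9, 0, -3], "rot": [0, 0, 32]}, {"xyz": [-1.9, 0, -6], "rot": [0, 0, 40]}, {"xyz": [-1.9, 0, -9], "rot": [0, 0, 45]}, {"xyz": [-1.9, 0, -9], "rot": [0, 0, 45]}, {"xyz": [-1.9, 0, -9], "rot": [0, 0, 45]}]}}

```text
t: 38.15
tool_pos: [0.5394, -0.071, 0.1624]
orientation: [-1.4, -2.811, 0.0]
force: [1.3, 0.9, -0.1]
opening: 0.079
```

```bash
python3 st.py
python3 - <<'E'
from h import *
im=read_camera('wrist')
cv2.imwrite('pics/w14.png',im[:,:,::-1])
print(cam('wrist')[3])
E
```

```text
38.15 [ 0.53935353 -0.07100897  0.16236292] 127.04117648579246 0.07897364232764487 [ 1.29615843  0.85731698 -0.05400765] -2.4425118782501474
[ 0.48207342 -0.11488171  0.31320719]
```

View pics/w14.png

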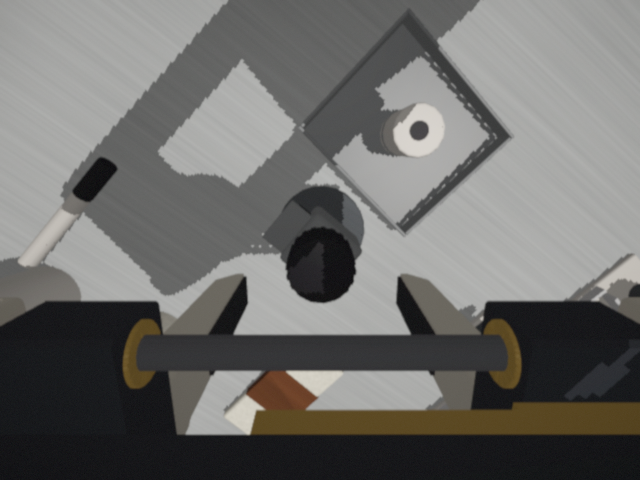

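Run:
```python
from h import *
W=cam('wrist');print(onz(W,321,263,.118))
```

```text
[ 0.53616969 -0.07481732  0.118     ]
```

>>> {"api": "carry_out", "payload": {"steps": [{"xyz": [-0.1, 0, -2], "rot": [0, 0, 0]}, {"xyz": [-0.1, 0, -4], "rot": [0, 0, 0]}, {"xyz": [-0.1, 0, -5.3], "rot": [0, 0, 0]}, {"xyz": [-0.1, 0, -5.3], "rot": [0, 0, 0]}]}}

```text
t: 38.6
tool_pos: [0.5382, -0.0717, 0.1086]
orientation: [-1.399, -2.811, 0.001]
force: [-0.4, 1.1, -0.1]
opening: 0.0789
```

>>> {"api": "carry_out", "payload": {"steps": [{"xyz": [0, 0, 0], "rot": [0, 0, 0]}, {"xyz": [0, 0, 0], "rot": [0, 0, 0]}, {"xyz": [0, 0, 0], "rot": [0, 0, 0]}, {"xyz": [0, 0, 0], "rot": [0, 0, 0]}, {"xyz": [0, 0, 0], "rot": [0, 0, 0]}, {"xyz": [0, 0, 0], "rot": [0, 0, 0]}, {"xyz": [0, 0, 0], "rot": [0, 0, 0]}], "grip": 0.3, "force": 25}}

```text
t: 39.3
tool_pos: [0.5388, -0.0721, 0.1094]
orientation: [1.399, 2.813, 0.0]
force: [0.2, 0.7, 2.0]
opening: 0.0414
```

>>> {"api": "carry_out", "payload": {"steps": [{"xyz": [0, 0, -0.01], "rot": [0, 0, -6]}, {"xyz": [0, 0, -0.015], "rot": [0, 0, -12]}, {"xyz": [0, 0, -0.02], "rot": [0, 0, -18]}, {"xyz": [0, 0, -0.03], "rot": [0, 0, -24]}, {"xyz": [0, 0, -0.035], "rot": [0, 0, -30]}, {"xyz": [0, 0, -0.04], "rot": [0, 0, -36]}, {"xyz": [0, 0, -0.05], "rot": [0, 0, -42]}, {"xyz": [0, 0, -0.055], "rot": [0, 0, -48]}, {"xyz": [0, 0, -0.06], "rot": [0, 0, -54]}, {"xyz": [0, 0, -0.065], "rot": [0, 0, -60]}]}}

```text
t: 40.3
tool_pos: [0.5389, -0.0713, 0.1088]
orientation: [-2.621, -1.731, -0.002]
force: [-0.5, 3.2, 2.5]
opening: 0.0419
```

```bash
python3 st.py
python3 - <<'E'
from h import *
print(read_state()['wrist_torque'])
im=read_camera('wrist')
cv2.imwrite('pics/w15.png',im[:,:,::-1])
E
```

```text
40.3 [ 0.5388913  -0.07132111  0.10877575] 66.89209050004149 0.04191688117301909 [-0.45916291  3.23216634  2.45515546] -1.3944376622825232
[ 0.69100586 -0.27588301  0.07392303]
```

View pics/w15.png

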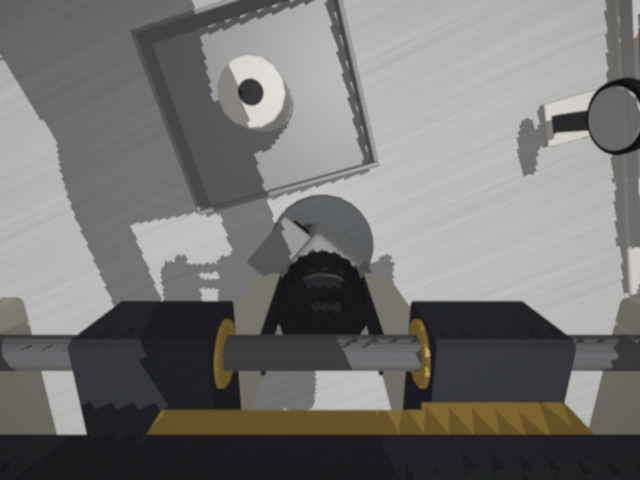

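>>> {"api": "carry_out", "payload": {"steps": [{"xyz": [0, 0, -0.01], "rot": [0, 0, -6]}, {"xyz": [0, 0, -0.015], "rot": [0, 0, -12]}, {"xyz": [0, 0, -0.02], "rot": [0, 0, -18]}, {"xyz": [0, 0, -0.03], "rot": [0, 0, -24]}, {"xyz": [0, 0, -0.035], "rot": [0, 0, -30]}, {"xyz": [0, 0, -0.04], "rot": [0, 0, -36]}, {"xyz": [0, 0, -0.05], "rot": [0, 0, -42]}, {"xyz": [0, 0, -0.055], "rot": [0, 0, -48]}, {"xyz": [0, 0, -0.06], "rot": [0, 0, -54]}, {"xyz": [0, 0, -0.065], "rot": [0, 0, -60]}]}}

```text
t: 41.35
tool_pos: [0.5395, -0.0711, 0.1082]
orientation: [-3.135, -0.193, -0.003]
force: [2.9, 5.3, 0.3]
opening: 0.0417
```

>>> {"api": "carry_out", "payload": {"steps": [{"xyz": [0, 0, -0.01], "rot": [0, 0, -6]}, {"xyz": [0, 0, -0.015], "rot": [0, 0, -12]}, {"xyz": [0, 0, -0.02], "rot": [0, 0, -18]}, {"xyz": [0, 0, -0.03], "rot": [0, 0, -24]}, {"xyz": [0, 0, -0.035], "rot": [0, 0, -30]}, {"xyz": [0, 0, -0.04], "rot": [0, 0, -36]}, {"xyz": [0, 0, -0.05], "rot": [0, 0, -42]}, {"xyz": [0, 0, -0.05], "rot": [0, 0, -42]}]}}

```text
t: 42.15
tool_pos: [0.5398, -0.0713, 0.1077]
orientation: [-2.995, 0.943, -0.004]
force: [5.0, 4.0, -0.7]
opening: 0.0417
```

```bash
python3 st.py
python3 - <<'E'
from h import *
print(read_state()['wrist_torque'])
im=read_camera('wrist')
cv2.imwrite('pics/w16.png',im[:,:,::-1])
E
```

```text
42.15 [ 0.53983352 -0.07132077  0.10772914] -34.95098421230214 0.04168075877758951 [ 5.01682223  4.00920176 -0.70981938] 0.3830982370362112
[ 0.59138328 -1.05526641 -0.03026861]
```

View pics/w16.png

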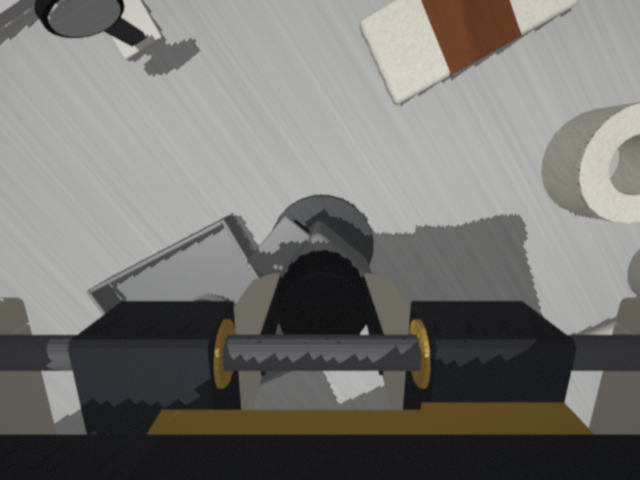

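>>> {"api": "carry_out", "payload": {"steps": [{"xyz": [0, 0, 0], "rot": [0, 0, 0]}, {"xyz": [0, 0, 0], "rot": [0, 0, 0]}, {"xyz": [0, 0, 0], "rot": [0, 0, 0]}, {"xyz": [0, 0, 0], "rot": [0, 0, 0]}, {"xyz": [0, 0, 0], "rot": [0, 0, 0]}, {"xyz": [0, 0, 3], "rot": [0, 0, 0]}, {"xyz": [0, 0, 7], "rot": [0, 0, 0]}, {"xyz": [0, 0, 11], "rot": [0, 0, 0]}, {"xyz": [-1, -1, 14], "rot": [0, 0, 0]}, {"xyz": [-1, -1, 14], "rot": [0, 0, 0]}], "grip": 0.85}}

```text
t: 43.2
tool_pos: [0.5306, -0.0833, 0.2533]
orientation: [2.997, -0.942, 0.014]
force: [-0.6, 1.0, -0.5]
opening: 0.079
```

```bash
python3 st.py
python3 - <<'E'
from h import *
im=read_camera('wrist')
cv2.imwrite('pics/w17.png',im[:,:,::-1])
t=read_camera('scene')[:,:,::-1];crop(t,220,170,360,270,5,'pics/s17.png')
E
```

```text
43.2 [ 0.5306217  -0.08333233  0.25331181] -34.897972372216536 0.07900524595902952 [-0.58466903  0.95867731 -0.53286306] 0.358195058167051
```

View pics/w17.png

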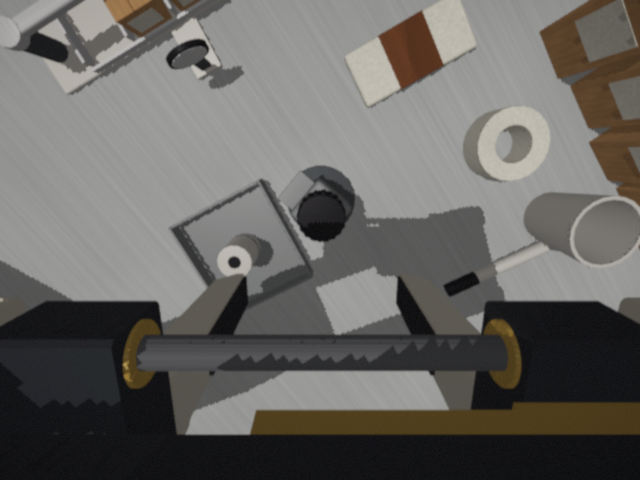

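View pics/s17.png

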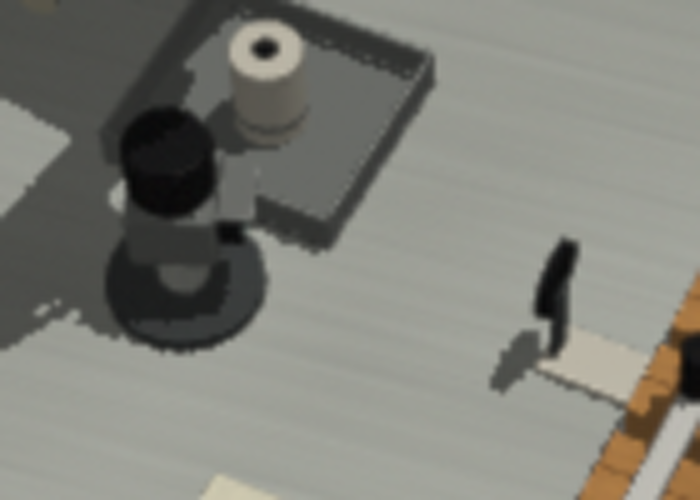

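>>> {"api": "carry_out", "payload": {"steps": [{"xyz": [-2, -3, -2], "rot": [0, 0, 0]}, {"xyz": [-4, -6, -4], "rot": [0, 0, 0]}, {"xyz": [-4, -6.5, -7], "rot": [0, 0, 0]}, {"xyz": [-4, -6.5, -7], "rot": [0, 0, 0]}, {"xyz": [-4, -6.5, -7], "rot": [0, 0, 0]}]}}

```text
t: 43.8
tool_pos: [0.4877, -0.1461, 0.1759]
orientation: [-2.996, 0.941, 0.006]
force: [1.4, 0.6, 0.5]
opening: 0.079
```

```bash
python3 st.py
python3 - <<'E'
from h import *
im=read_camera('wrist')
cv2.imwrite('pics/w18.png',im[:,:,::-1])
E
```

```text
43.8 [ 0.48765019 -0.14614423  0.17589206] -34.88456601991193 0.07900619949043942 [1.40878976 0.57683242 0.45146029] 0.216637847207058
```

View pics/w18.png

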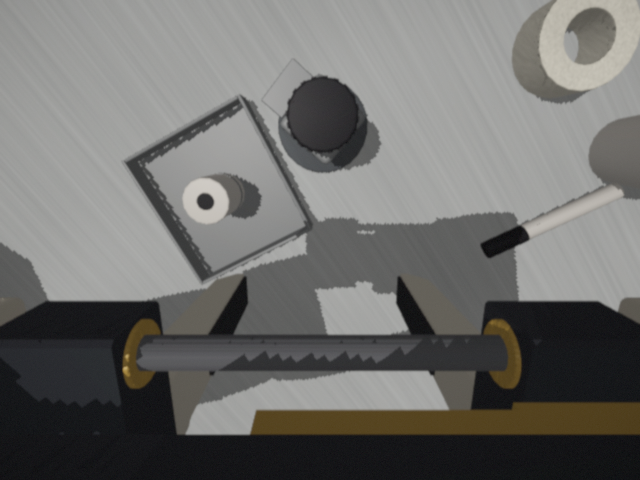

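Run:
```python
from h import *
a=cv2.imread('pics/w18.png')[40:180,240:400];b=cv2.imread('pics/w17.png')[155:250,270:370]
cv2.imwrite('pics/z18.png',cv2.resize(a,None,fx=5,fy=4.2*5/4.2,interpolation=cv2.INTER_CUBIC)[:600])
crop(b,0,0,100,95,6,'pics/z17.png')
```

```text
(no output)
```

View pics/z18.png

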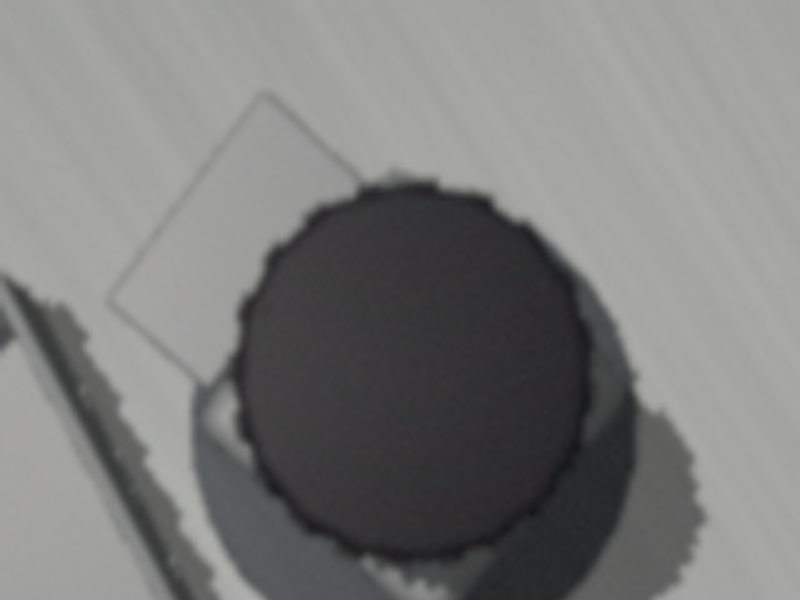

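View pics/z17.png

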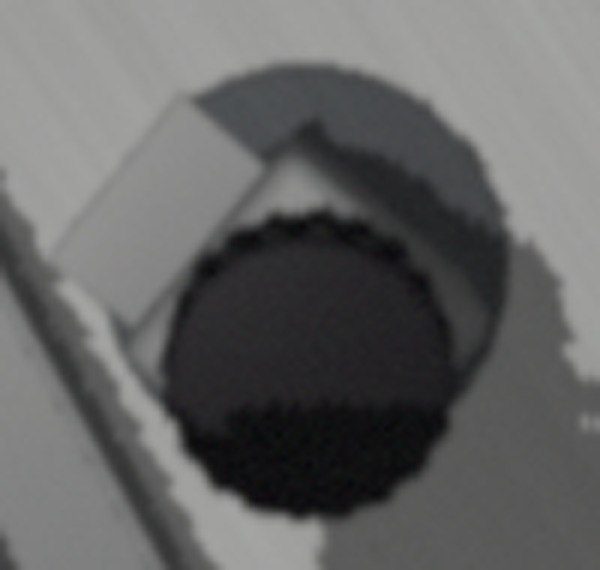

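Run:
```python
from h import *
W=cam('wrist')
f=lambda x,y,z:onz(W,240+x/5-.4,40+y/5-.4,z)[:2]
for z in (.078,.084):
    A,B,C,D=f(263,90,z),f(108,300,z),f(360,183,z),f(205,385,z)
    e=A-B; n=np.array([e[1],-e[0]]); n=n if n[1]>0 else -n
    an=lambda d:np.degrees(np.arctan2(d[1],d[0]))
    m=(A+B)/2
    print(z,'width',np.linalg.norm(e),'front normal',an(n),'sides',an(A-C),an(B-D),'mid',m,'from axis',an(m-np.array([.5385,-.0712])),np.linalg.norm(m-np.array([.5385,-.0712])))
c=f(415,368,.116);print('cap',c)
c=np.array([.5385,-.0712])
for r in ([.5208,.1108],[.520,.1087]):print(an(np.array(r)-c))
```

```text
0.078 width 0.034024864122870924 front normal 105.13942775894098 sides 103.64487230151086 104.82634831812807 mid [ 0.53018649 -0.03245693] from axis 102.11090847645951 0.039624992061380315
0.084 width 0.03320475929491242 front normal 105.13942775894095 sides 103.64487230151099 104.82634831812813 mid [ 0.5301654  -0.03378588] from axis 102.55850269114516 0.038331208950849266
cap [ 0.54119048 -0.07116363]
95.55470360674828
95.87136766766601
```

>>> {"api": "carry_out", "payload": {"steps": [{"xyz": [2, 3, 0], "rot": [0, 0, 0]}, {"xyz": [4, 6, 0], "rot": [0, 0, 0]}, {"xyz": [5.15, 7.45, 0], "rot": [0, 0, 0]}, {"xyz": [5.15, 7.45, 0], "rot": [0, 0, 0]}, {"xyz": [5.15, 7.45, -3], "rot": [0, 0, 0]}, {"xyz": [5.15, 7.45, -6], "rot": [0, 0, 0]}, {"xyz": [5.15, 7.45, -6.8], "rot": [0, 0, 0]}, {"xyz": [5.15, 7.45, -6.8], "rot": [0, 0, 0]}]}}

```text
t: 44.65
tool_pos: [0.5392, -0.0724, 0.1087]
orientation: [2.997, -0.941, -0.004]
force: [0.4, 0.2, 0.4]
opening: 0.0789
```

```bash
python3 st.py
```

```text
44.65 [ 0.53917815 -0.07241818  0.10866445] -34.8640313013548 0.07892559400809535 [0.39997817 0.17720118 0.36124811] 0.380879659534737
```

>>> {"api": "carry_out", "payload": {"steps": [{"xyz": [0.05, 0.1, 0], "rot": [0, 0, 0]}, {"xyz": [0.05, 0.1, 0], "rot": [0, 0, 0]}, {"xyz": [0.05, 0.1, 0], "rot": [0, 0, 0]}, {"xyz": [0.05, 0.1, 0], "rot": [0, 0, 0]}, {"xyz": [0.05, 0.1, 0], "rot": [0, 0, 0]}, {"xyz": [0.05, 0.1, 0], "rot": [0, 0, 0]}, {"xyz": [0.05, 0.1, 0], "rot": [0, 0, 0]}, {"xyz": [0.05, 0.1, 0], "rot": [0, 0, 0]}], "grip": 0.3, "force": 25}}

```text
t: 45.45
tool_pos: [0.5406, -0.0712, 0.1098]
orientation: [-2.997, 0.941, 0.0]
force: [-3.5, 1.7, 5.9]
opening: 0.0413
```

>>> {"api": "carry_out", "payload": {"steps": [{"xyz": [0, 0, 0], "rot": [0, 0, -3]}, {"xyz": [0, 0, 0], "rot": [0, 0, -6]}, {"xyz": [0, 0, -0.01], "rot": [0, 0, -8.7]}, {"xyz": [0, 0, -0.01], "rot": [0, 0, -8.7]}, {"xyz": [0, 0, -0.01], "rot": [0, 0, -8.7]}]}}

```text
t: 45.95
tool_pos: [0.5406, -0.0713, 0.1097]
orientation: [-2.917, 1.166, 0.0]
force: [-2.4, 2.2, 5.7]
opening: 0.0418
```

```bash
python3 st.py
```

```text
45.95 [ 0.5406406  -0.07134794  0.10970303] -43.583327720479616 0.04181759388249108 [-2.42956377  2.2309584   5.71910655] 0.5352997031379214
```

>>> {"api": "carry_out", "payload": {"steps": [{"xyz": [0, 0, 0], "rot": [0, 0, 0]}, {"xyz": [0, 0, 0], "rot": [0, 0, 0]}, {"xyz": [0, 0, 0], "rot": [0, 0, 0]}, {"xyz": [0, 0, 0], "rot": [0, 0, 0]}, {"xyz": [0, 0, 0], "rot": [0, 0, 0]}, {"xyz": [0, 0, 3], "rot": [0, 0, 0]}, {"xyz": [0, 0, 6.8], "rot": [0, 0, 0]}, {"xyz": [-2.5, -4, 6.8], "rot": [0, 0, 4]}, {"xyz": [-5.15, -7.45, 6.8], "rot": [0, 0, 8.7]}, {"xyz": [-5.15, -7.45, 6.8], "rot": [0, 0, 8.7]}], "grip": 0.85}}

```text
t: 46.95
tool_pos: [0.4871, -0.1493, 0.1775]
orientation: [2.996, -0.941, 0.0]
force: [-0.2, -0.1, 0.8]
opening: 0.079
```

>>> {"api": "carry_out", "payload": {"steps": [{"xyz": [0, 0, 0], "rot": [0, 0, 0]}, {"xyz": [0, 0, 0], "rot": [0, 0, 0]}]}}

```text
t: 47.15
tool_pos: [0.4895, -0.1455, 0.1772]
orientation: [-2.996, 0.942, -0.0]
force: [-0.9, -0.6, 0.8]
opening: 0.0788
```

```bash
python3 st.py
python3 - <<'E'
from h import *
im=read_camera('wrist')[:,:,::-1]
cv2.imwrite('pics/w19.png',im)
crop(im,240,40,400,160,5,'pics/z19.png')
E
```

```text
47.15 [ 0.48947553 -0.14549299  0.17722842] -34.91549589397134 0.07882448467279343 [-0.91341959 -0.6446097   0.75242375] 0.21966204318635477
```

View pics/z19.png

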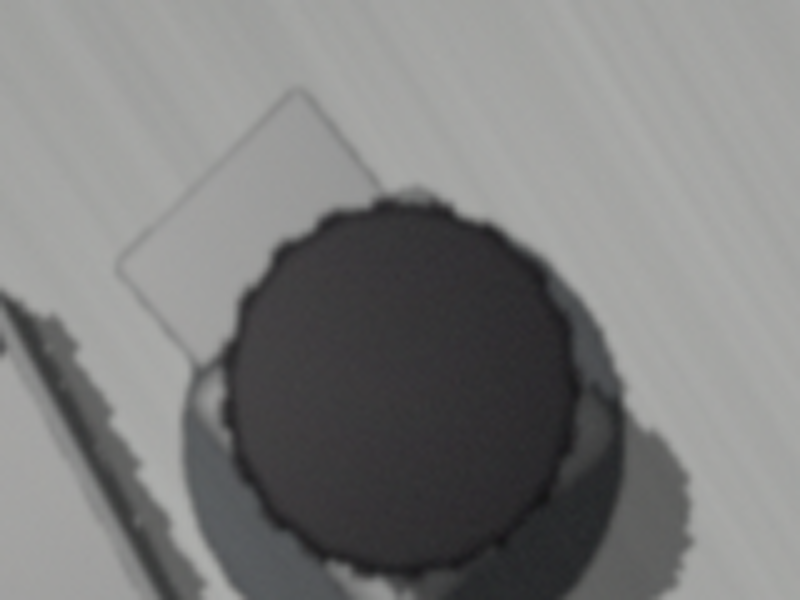

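Run:
```python
from h import *
W=cam('wrist')
f=lambda x,y,z:onz(W,240+x/5-.4,40+y/5-.4,z)[:2]
an=lambda d:np.degrees(np.arctan2(d[1],d[0]))
z=.08
A,B,C,D=f(298,88,z),f(117,267,z),f(383,188,z),f(196,363,z)
e=A-B; n=np.array([e[1],-e[0]]); n=n if n[1]>0 else -n
m=(A+B)/2
print(np.linalg.norm(e),'normal',an(n),'sides',an(A-C),an(B-D),'mid',m)
for ax in ([.5385,-.0712],[.5398,-.0712]):
    print(an(m-ax), an(np.array([.5205,.110])-ax))
# line from mid along normal: miss at reflector plane
for a in (an(n),95):
    d=np.array([np.cos(np.radians(a)),np.sin(np.radians(a))]);p=m+d*((.110-m[1])/d[1]);print(p)
print('cap',f(402,388,.116))
```

```text
0.03315861158172709 normal 96.48544015891036 sides 97.82595326633283 95.23698382137171 mid [ 0.53487501 -0.03185535]
95.26404227305724 95.67302213992532
97.13492201146616 96.07977396077523
[0.51874915 0.11      ]
[0.52246428 0.11      ]
cap [ 0.53957495 -0.07109697]
```

>>> {"api": "carry_out", "payload": {"steps": [{"xyz": [0, 0, 4], "rot": [0, 0, 8]}, {"xyz": [2, 4, 7], "rot": [0, 0, 16]}, {"xyz": [4, 8, 7], "rot": [0, 0, 24]}, {"xyz": [5, 10, 7], "rot": [0, 0, 32]}, {"xyz": [5, 10, 7], "rot": [0, 0, 40]}, {"xyz": [5, 10, 7], "rot": [0, 0, 45]}, {"xyz": [5, 10, 7], "rot": [0, 0, 45]}, {"xyz": [5, 10, 7], "rot": [0, 0, 45]}, {"xyz": [5, 10, 7], "rot": [0, 0, 45]}]}}

```text
t: 48.1
tool_pos: [0.5392, -0.0457, 0.2471]
orientation: [-3.13, -0.274, 0.0]
force: [-0.2, -0.6, -0.0]
opening: 0.0791
```

```bash
python3 st.py
python3 - <<'E'
from h import *
im=read_camera('wrist')[:,:,::-1]
cv2.imwrite('pics/w20.png',im)
crop(im,270,150,370,250,6,'pics/z20.png')
E
```

```text
48.1 [ 0.53919564 -0.04566408  0.24711665] 10.01605388209207 0.07908210044442206 [-0.17972672 -0.5807253  -0.00527387] -0.3540908398608294
```

View pics/w20.png

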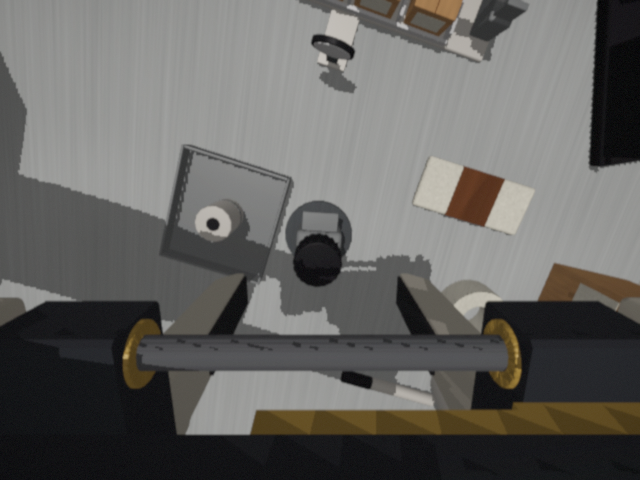

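View pics/z20.png

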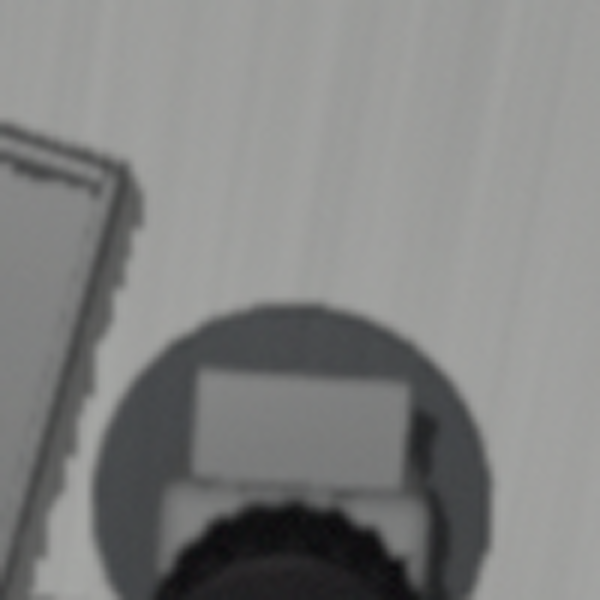

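Run:
```python
from h import *
crop(cv2.imread('pics/w20.png'),290,10,380,100,6,'pics/z20b.png')
W=cam('wrist')
f=lambda x,y,z:onz(W,270+x/6-.4,150+y/6-.4,z)[:2]
an=lambda d:np.degrees(np.arctan2(d[1],d[0]))
z=.08
A,B,C,D=f(197,368,z),f(410,382,z),f(193,475,z),f(405,490,z)
e=A-B; n=np.array([e[1],-e[0]]); n=n if n[1]>0 else -n
m=(A+B)/2
print(np.linalg.norm(e),'normal',an(n),'sides',an(A-C),an(B-D),'mid',m)
b1,b2=f(165,487,.082),f(428,499,.082);e=b1-b2;print(np.linalg.norm(e),an(np.array([e[1],-e[0]])))
```

```text
0.03378750768062003 normal 96.20802738578996 sides 97.05855118781409 98.12090676410047 mid [ 0.53473355 -0.03249187]
0.04205283989139148 97.33073401367042
```

View pics/z20b.png

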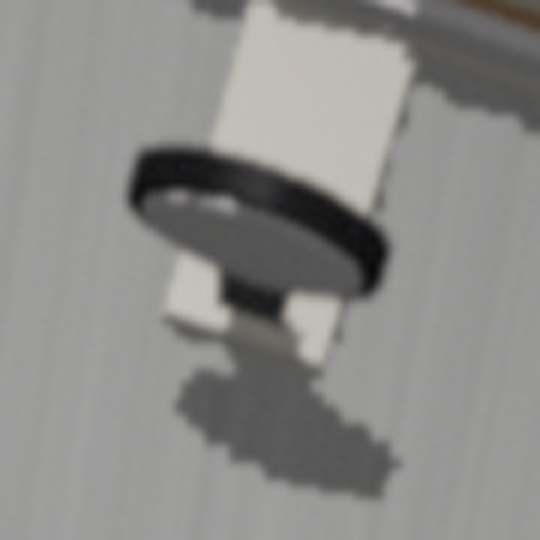

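Run:
```python
from h import *
W=cam('wrist')
r=onz(W,290+253/6-.4,10+242/6-.4,.062)[:2];print(r)
an=lambda d:np.degrees(np.arctan2(d[1],d[0]))
for ax in([.5385,-.0712],[.5398,-.0712]):print(an(r-ax))
print(an(r-[.53473,-.03249]))
```

```text
[0.52006892 0.11025458]
95.79987309533912
96.20586773353983
95.86419925460602
```

>>> {"api": "carry_out", "payload": {"steps": [{"xyz": [-1, -4, 2], "rot": [0, 0, 0]}, {"xyz": [-2, -8, 4], "rot": [0, 0, 0]}, {"xyz": [-4, -12, 6], "rot": [0, 0, 0]}, {"xyz": [-7, -16, 6], "rot": [0, 0, 0]}, {"xyz": [-10, -20, 6], "rot": [0, 0, 0]}, {"xyz": [-13, -24, 6], "rot": [0, 0, 0]}, {"xyz": [-15, -28, 6], "rot": [0, 0, 0]}, {"xyz": [-17, -32, 6], "rot": [0, 0, 0]}, {"xyz": [-17, -32, 6], "rot": [0, 0, 0]}, {"xyz": [-17, -32, 6], "rot": [0, 0, 0]}]}}

```text
t: 49.15
tool_pos: [0.3684, -0.3666, 0.3071]
orientation: [-3.129, -0.271, -0.0]
force: [0.7, -0.3, 0.8]
opening: 0.0791
```

```bash
python3 st.py
python3 - <<'E'
from h import *
t=read_camera('top')[:,:,::-1];s=read_camera('scene')[:,:,::-1]
crop(t,230,140,510,330,2.8,'pics/tf.png');crop(s,120,120,440,320,2.5,'pics/sf.png')
E
```

```text
49.15 [ 0.36844203 -0.36661545  0.30707457] 9.908621581950015 0.07913311734917094 [ 0.68634974 -0.33640165  0.80849492] -1.054723683537104
```

View pics/tf.png

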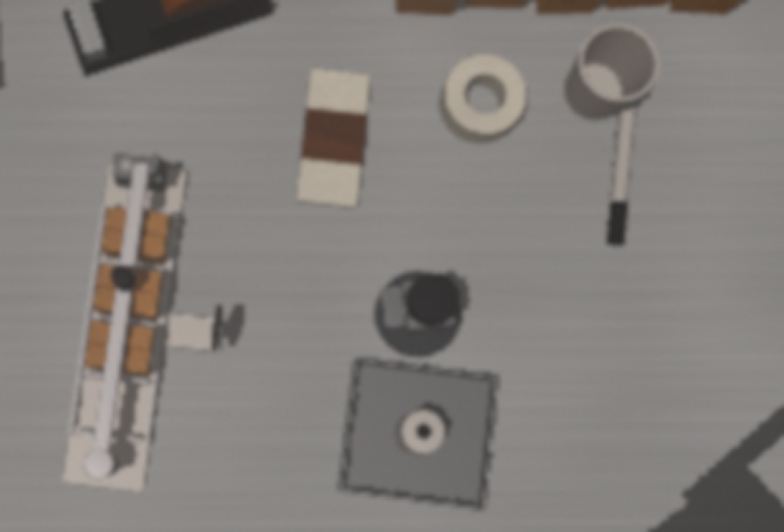

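View pics/sf.png

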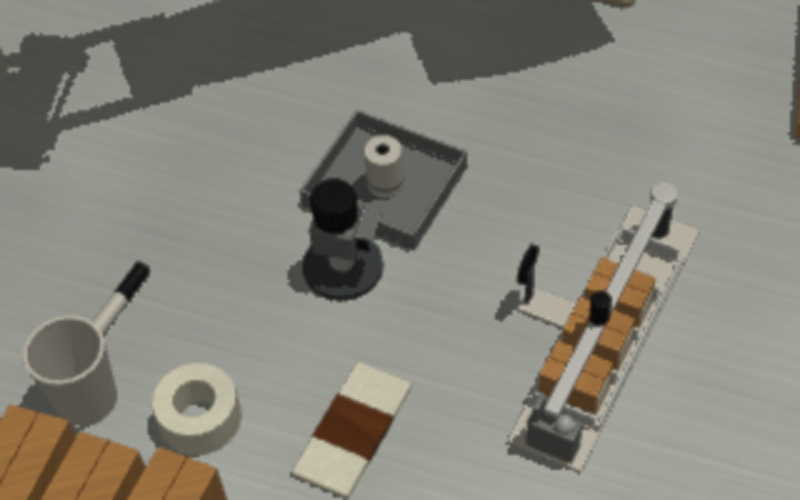

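```bash
python3 -c "
from plant import *
print(close_job())"
```

```text
the job is handed in; nothing more can be done
None
```

I did the whole task in the order asked and handed it in at about 49 s of the 210 s allowed; the hand-in reported no verdict.

- **Dummy:** the one dummy present stands in the middle of the grey tray.
- **Cartons:** the three small cartons found lie flat in bays −26, +26 and +78, long side across the row. Bay −78 is empty because there was no fourth carton.
- **Keeper bar:** it met the stop at about 15 N on the knob. Afterwards the camera showed it straight along the row, about 0 to 0.6 mm from the centreline. While I still held the knob, the arm's position gave 0.55°, not 0. I put that down to error in my hinge estimate and trusted the camera.
- **Sensor head:** turned about 171° clockwise. The last lens bearings, from the edges of the visor and the box top, were 95.2° to 98.1°, averaging about 96.7°. The reflector bears about 96°. I left that difference of about 0.7° (roughly 2 mm at the reflector), since it is within my measuring error.
- **Other things:** nothing else near the work looked moved in the last pictures, and the arm ended clear of everything.

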